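# Unhook the probe case from a bent peg and kit it

## Task

Take the clear-fronted case with the thin brass test probes off its wire peg on the spares stand: slide it along the peg and lift its hang hole over the upturned tip, feeling your way along the bent wire with a light touch (a few newtons) so that neither the hole nor the wire is forced. Then lower the case upright into the empty compartment of the grey kit tray, right down to its floor before letting go. Leave the other case hanging on its peg and the spacers in the tray.

Things in the scene. Friction and masses are not known exactly. Their poses are not given: they have to be found in the camera images.
- probe_pack: hanging moulded case to be taken: eight thin upright brass probes behind its clear front. 44 mm wide (y), 100 mm high (z), 0.06 to 0.11 kg. From 2 to 68 mm up a clear body 38 mm wide and 18 mm thick; above it a white web 3 mm thick with the hang hole, between two ribbed grip rails along the side edges. Origin: middle of the underside; -x faces the peg's tip
- probe_pack_hole (a point): centre of the probe case's hang hole, 85 mm above its underside: a rectangle through the web, 14 mm wide, from 79 to 91 mm up. The case hangs by the hole's top edge. Grip rails beside it: outer faces 44 mm apart, 14 mm thick (x), from 64 to 100 mm up; gripped there, the peg passes between the fingers, below the gripper's body
- cell_pack: the other hanging case, of the same form and size, with two thick upright battery cells behind its front; stays on its peg. Origin and axes as for the probe case
- cell_pack_hole (a point): centre of the other case's hang hole, 85 mm above its underside
- stand: grey sheet-metal spares stand, fixed: upright perforated panel 166 mm wide, 194 mm high, on a foot plate that reaches only 8 mm forward. Origin: on the table under the middle of the panel's front face; -x points forward, as the pegs do; z up. The two wire pegs leave it at y = +46 and -46 mm; either case may hang on either peg
- peg_l_root (a point): where the axis of the peg at the stand's +y side leaves the panel, 172 mm above the table; axes as the stand's. Both pegs: round steel wire 5 mm thick, level for the first 36 mm forward (-x), then bent up or down by an unknown angle of up to 0.30 rad (not reported, differs from peg to peg) and straight for 50 mm; the last 18 mm turn up by a further 0.50 rad
- peg_r_root (a point): the same point of the peg at the stand's -y side. Each peg's wire ends 99 to 105 mm forward of the panel. The wire is springy but stiff: pushed up or down at its end it gives about 1 mm per 8 N, and more than that spoils it. A case hangs freely on the level part, 20 to 28 mm from the panel
- tray: grey kit tray, fixed, 72 mm along x, 64 mm along y, 50 mm high, walls and floor 3 mm, parted by one wall along y: the empty compartment at the -x side is 27 mm (x) by 58 mm (y), the one at the +x side holds two brass spacers. Origin at table level; z up
- tray_slot (a point): centre of the floor of the tray's empty compartment, 3 mm above the table; axes as the tray's
- standoff_1: hexagonal brass spacer, 25 mm high, standing in the tray's other compartment. Origin: middle of its underside
- standoff_2: hexagonal brass spacer, 29 mm high, standing in the tray's other compartment. Origin: middle of its underside

How it is judged:
By the outcome, as a careful person would: the job done as asked, in the order asked, and still so for the second after the job is handed in, with the robot touching nothing.
It also fails if it takes over 72 s, if anything falls off the work surface, if the arm or the gripper's body presses on something with over 40 N, if the wrist force passes 120 N, or if a joint passes its speed limit or range.

## Robot

A 6-joint arm with a two-finger parallel gripper is mounted at the origin on a cart in front of the work surface, level with it; the furniture and walls round the work are solid. World frame = base frame: x ahead of the robot, y to its left, z up, the work surface at z = 0. Lengths are in m, angles in rad, forces in N, time in s.
With the tool pointing down it reaches from about 0.4 to 0.825 m from the base axis. Payload 7 kg.
Tool frame: the origin (TCP) lies midway between the tips of the shut fingers; the grasp point (between the pads) lies ctrl.grip_depth behind it (ctrl.grip_depth is the distance from the TCP to the grasp point, in m); x points along the fingers, y is the direction in which the jaws open and shut, and the axes are right-handed (so a half turn about x gives the same grasp; the last joint's range is limited). The gripper opens to 85 mm and grips with 20 to 120 N. Pads are 22 mm wide; open, the fingers measure 114 mm over their backs; the gripper's body (76 mm by 85 mm) begins 54 mm behind the grasp point. The pads swing forward as they close: fully open they stand 13 mm farther back than shut.
Start: joints at [-0.815, 0.359, 0.012, 0, -1.224, -0.288], TCP at [0.304, -0.602, 0.231] pointing down, gripper open.
Joint ranges: [-3.07, 3.07], [-1.43, 2.12], [-1.02, 1.25], [-3.03, 1.67], [-3.05, -0], [-3.03, 3.03]. Speed limits (rad/s): [2.39, 2.39, 3.01, 3.14, 3.14, 3.14].

## Interface

Orientations are given as a 3x3 rotation matrix whose columns are the frame's x, y, z axes.
In Python, from rig import read_state, get_image, camera_params, order, nets, ctrl gives the robot as it stands. The module is installed in compiled form; this text tells all that it offers.
- The arm moves only by the tool servo_tool, never from a script. Its argument "moves" is a list of rows, each an object of numbers: "dx", "dy", "dz": the shift along the tool's x, y, z in units of 0.1 m (1.0 is 0.1 m); "wx", "wy", "wz": the turn, a rotation vector about the tool's x, y, z in units of 60 degrees (1.0 is 60 degrees); "fingers": the gripper command: -1 is shut, 1 is fully open, values between are in proportion. A call has 1 to 5 rows; each row is the pose to reach, as a shift and turn from the pose commanded when the call began, along the tool's axes at that moment; what a row does not reach only later rows make up. A row lasts 1/8 s, in which the tool goes at most 62.5 mm and 10.7 degrees, less where a joint would pass 70% of its speed; a pose out of reach is approached as far as the arm can. A call with a number of a shift or a turn outside -1 to 1 is refused whole. A call with a gripper value outside its range is refused whole. The fingers move at their own pace and stop on an object; "newtons" is the grip in N (left out, the last holds). Time passes only in rows, so rows that repeat a pose let the fingers close. It gives the time, the measured TCP pose, the force and the opening at its end, in the units of the state.
- read_state(): the state, without advancing time (a new reading comes with each control period).
- get_image(name): name is "scene" or "top"; returns the picture (480x640x3 uint8, red, green, blue); there is no depth.
- camera_params(name): a dict with "intrinsics" (3x3 intrinsics, pixels), "rvec" (rotation vector, rad) and "tvec" (3), from world to camera coordinates, as OpenCV has them. Camera axes: x right, y down, z forward; pixel columns grow to the right and rows downward; lengths in m; the calibration is good to about 2 mm. A picture is of the moment at which its call begins. camera_params takes no time and is no camera call.
- order.finish_job(): hands the job in, once; it reports no verdict.
Trained networks look in the newest picture that a camera, given by its name, has taken for a name from the list of things; names that differ only in an ending like _2 or _b are one class to them, and where a whole thing is asked for, a point or a joint stands for the part that bears it (a point fixed in the world has none). Each returns a list of dicts, best first, with "p" (0 to 1); they miss things now and then, are a little off and sometimes report something else, mostly with a low value. They report only what shows in the picture. A call takes as long as a camera call.
- nets.find_in(camera, thing): "box" ([left, top, width, height] in pixels, round what is visible of it).
- nets.tip_of(camera, thing): "location" ([column, row] in pixels: a listed point, or the origin of a listed thing).
The state is a dict: "clock": time; "q": joint angles; "qd": joint speeds; "effort": joint torques, N m; "ee_pos": TCP position; "ee_rot": TCP orientation; "force": force on the tool from outside, world axes, zero at the start; "ft_torque": the same for the moment, N m; "grip_width": finger opening in m.
Only numpy, scipy, OpenCV 4.12 (cv2) and the standard library are available. Lean on these libraries where they do the work, as an engineer would, in place of code of your own. Each camera call takes 0.05 s, during which the arm holds its last target.

## Working session

There is one attempt and no reset: what is moved stays moved. The work goes in short steps, Python scripts to look and compute and a tool call to move; the robot and the scene stay as the last step left them, time stands still between calls to the robot, and variables do not carry over. Pictures are saved under pics/ and viewed, and the job is handed in when it is done.

Besides the shell and the picture viewer there is one more tool, called after "Emit:" in YAML: its name, and indented under it one key for each argument. servo_tool: Moves the arm, as the interface text tells. Its arguments: {"type":"object","properties":{"moves":{"type":"array"},"newtons":{"type":"number"}},"required":["moves"]}

```bash
mkdir -p pics; ls
cat > h.py <<'E'
import numpy as np, cv2
from rig import read_state, get_image, camera_params, order, nets, ctrl
def P(c):
    p=camera_params(c);K=np.array(p["intrinsics"],float);R,_=cv2.Rodrigues(np.array(p["rvec"],float));t=np.array(p["tvec"],float).reshape(3)
    return K,R,t
def proj(c,X):
    K,R,t=P(c);x=(np.atleast_2d(X)@R.T+t)@K.T
    return x[:,:2]/x[:,2:]
def ray(c,uv):
    K,R,t=P(c);d=R.T@np.linalg.solve(K,np.array([uv[0],uv[1],1.]));return -R.T@t,d/np.linalg.norm(d)
def onz(c,uv,z):
    o,d=ray(c,uv);return o+d*(z-o[2])/d[2]
def tri(uv1,uv2):
    o1,d1=ray("scene",uv1);o2,d2=ray("top",uv2)
    s=np.linalg.lstsq(np.c_[d1,-d2],o2-o1,rcond=None)[0]
    a,b=o1+d1*s[0],o2+d2*s[1];return (a+b)/2,np.linalg.norm(a-b)
def save(c,name,img=None):
    im=get_image(c) if img is None else img
    cv2.imwrite("pics/"+name+".png",cv2.cvtColor(im,cv2.COLOR_RGB2BGR));return im
E
python3 - <<'E'
from h import *
np.set_printoptions(precision=4,suppress=True)
s=read_state();print(s["clock"],s["ee_pos"],s["ee_rot"],s["force"],s["grip_width"],ctrl.grip_depth)
for c in("scene","top"):
    save(c,c+"0");K,R,t=P(c);print(c,K.tolist(),-R.T@t,R[2])
for n in ["probe_pack","probe_pack_hole","cell_pack","cell_pack_hole","stand","peg_l_root","peg_r_root","tray","tray_slot","standoff_1"]:
    for c in("scene","top"):
        print(n,c,[(np.round(d["location"],1).tolist(),round(d["p"],2)) for d in nets.tip_of(c,n)[:3]])
print(read_state()["clock"])
E
```

```text
pics
0.0 [ 0.3041 -0.6021  0.2304] [[-0.0009 -0.4508  0.8926]
 [ 0.0014  0.8926  0.4508]
 [-1.      0.0017 -0.0001]] [0.0487 0.3823 0.299 ] 0.08502516144796361 0.0187
scene [[558.9195952113819, 0.0, 310.27869574406543], [0.0, 558.9195952113819, 239.86927368010737], [0.0, 0.0, 1.0]] [0.1334 0.4217 0.9006] [ 0.4654 -0.2407 -0.8517]
top [[536.1414841135874, 0.0, 313.5373840971833], [0.0, 536.1414841135874, 235.75968798244577], [0.0, 0.0, 1.0]] [0.4703 0.2143 0.9553] [ 0.09   -0.0224 -0.9957]
probe_pack scene [([251.0, 255.6], 0.9)]
probe_pack top [([252.8, 207.1], 0.88), ([393.7, 258.0], 0.63)]
probe_pack_hole scene [([247.9, 226.2], 0.6)]
probe_pack_hole top [([247.5, 199.6], 0.86)]
cell_pack scene [([208.5, 290.5], 0.61)]
cell_pack top [([200.3, 221.0], 0.6)]
cell_pack_hole scene [([200.0, 264.2], 0.9)]
cell_pack_hole top [([188.2, 218.6], 0.71)]
stand scene [([230.5, 284.4], 0.91)]
stand top [([229.1, 207.7], 0.55)]
peg_l_root scene [([194.9, 255.7], 0.95)]
peg_l_root top [([181.9, 202.2], 0.66)]
peg_r_root scene [([234.3, 215.6], 0.95)]
peg_r_root top [([243.3, 185.1], 0.76)]
tray scene [([407.5, 262.5], 0.83)]
tray top [([406.5, 259.9], 0.56)]
tray_slot scene [([412.3, 266.5], 0.92)]
tray_slot top [([404.4, 275.5], 0.79)]
standoff_1 scene [([406.8, 246.4], 0.54), ([392.9, 262.9], 0.48)]
standoff_1 top [([393.2, 257.2], 0.54), ([409.9, 253.8], 0.53)]
1.1
```

View pics/scene0.png

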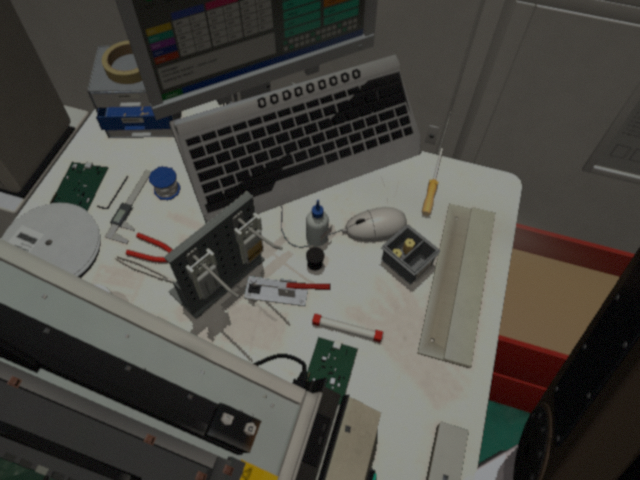

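View pics/top0.png

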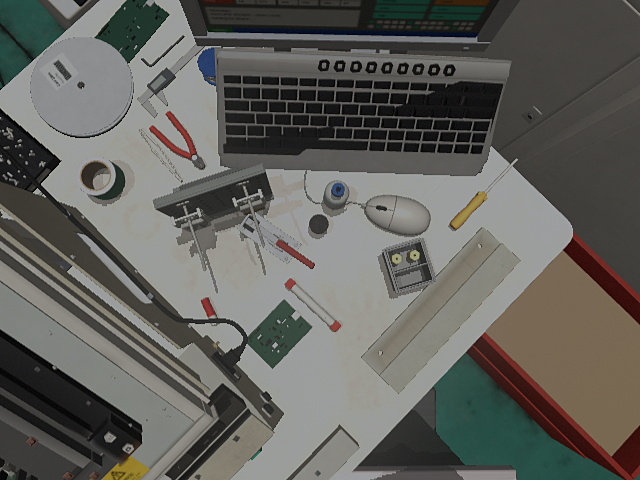

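Run:
```python
import cv2
a=cv2.imread("pics/scene0.png");b=cv2.imread("pics/top0.png")
cv2.imwrite("pics/s0z.png",cv2.resize(a[170:320,160:310],(600,600),interpolation=cv2.INTER_CUBIC))
cv2.imwrite("pics/t0z.png",cv2.resize(b[150:270,150:300],(750,600),interpolation=cv2.INTER_CUBIC))
```

```text
(no output)
```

View pics/s0z.png

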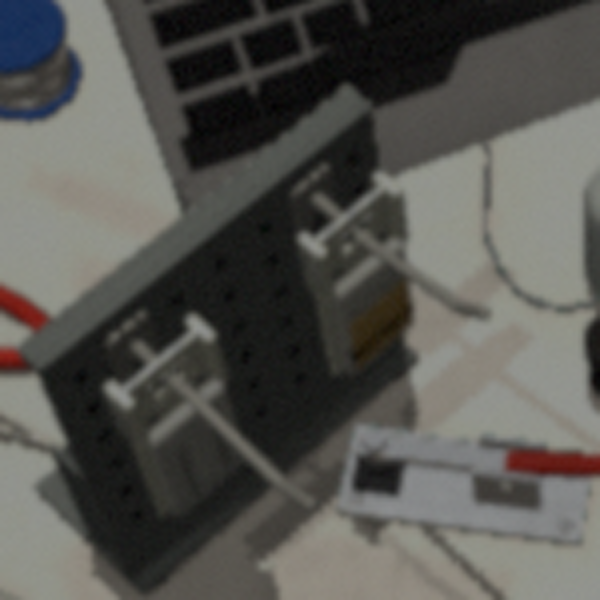

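View pics/t0z.png

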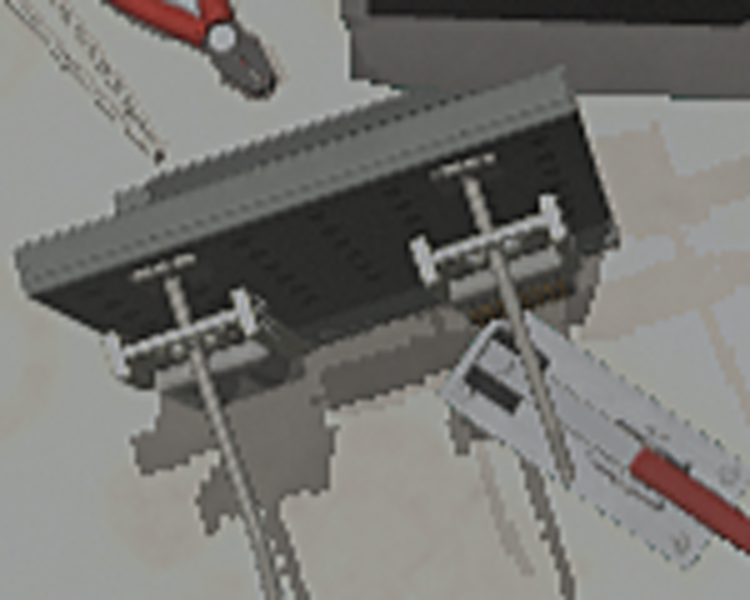

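The scene view shows the stand with two pegs. The case with the brass contents hangs on the right (-y) peg, around pixel (250,240). The grey-celled case is on the left peg around (205,280), and the tray is at (410,258). Next I'll localise the geometry.

```bash
python3 - <<'E'
from h import *
from scipy.optimize import least_squares
np.set_printoptions(precision=4,suppress=True)
obs={"peg_l":((194.9,255.7),(181.9,202.2)),"peg_r":((234.3,215.6),(243.3,185.1)),
"probe_hole":((247.9,226.2),(247.5,199.6)),"probe":((251,255.6),(252.8,207.1)),"cell_hole":((200,264.2),(188.2,218.6)),"cell":((208.5,290.5),(200.3,221)),
"stand":((230.5,284.4),(229.1,207.7)),"slot":((412.3,266.5),(404.4,275.5)),"tray":((407.5,262.5),(406.5,259.9)),"so1":((406.8,246.4),(409.9,253.8))}
for k,(a,b) in obs.items():
    p,e=tri(a,b);print(k,p,round(e,4))
print("slot z=.003",onz("scene",obs["slot"][0],.003),onz("top",obs["slot"][1],.003))
for c,i in(("scene",0),("top",1)):
    print(c,onz(c,obs["peg_l"][i],.172),onz(c,obs["peg_r"][i],.172))
E
python3 - <<'E'
import cv2
a=cv2.imread("pics/scene0.png");b=cv2.imread("pics/top0.png")
cv2.imwrite("pics/s0y.png",cv2.resize(a[200:275,225:300],(750,600)[:1]*2 if 0 else (600,600),interpolation=cv2.INTER_CUBIC))
cv2.imwrite("pics/t0y.png",cv2.resize(b[175:255,230:310],(600,600),interpolation=cv2.INTER_CUBIC))
cv2.imwrite("pics/tr.png",cv2.resize(b[220:310,365:455],(600,600),interpolation=cv2.INTER_CUBIC))
E
```

```text
peg_l [0.5885 0.3865 0.1703] 0.0084
peg_r [0.6155 0.3015 0.1838] 0.0059
probe_hole [0.5931 0.2926 0.1792] 0.001
probe [0.5961 0.2941 0.0851] 0.0005
cell_hole [0.5667 0.3808 0.1726] 0.0019
cell [0.5746 0.3814 0.0716] 0.0
stand [0.6048 0.3409 0.0058] 0.0054
slot [0.4848 0.0324 0.0135] 0.002
tray [ 0.5134  0.0189 -0.0279] 0.0048
so1 [0.5222 0.0231 0.0217] 0.0035
slot z=.003 [0.4885 0.0269 0.003 ] [0.4855 0.0313 0.003 ]
scene [0.5847 0.3832 0.172 ] [0.6252 0.302  0.172 ]
top [0.5905 0.3898 0.172 ] [0.6161 0.3002 0.172 ]
```

View pics/s0y.png

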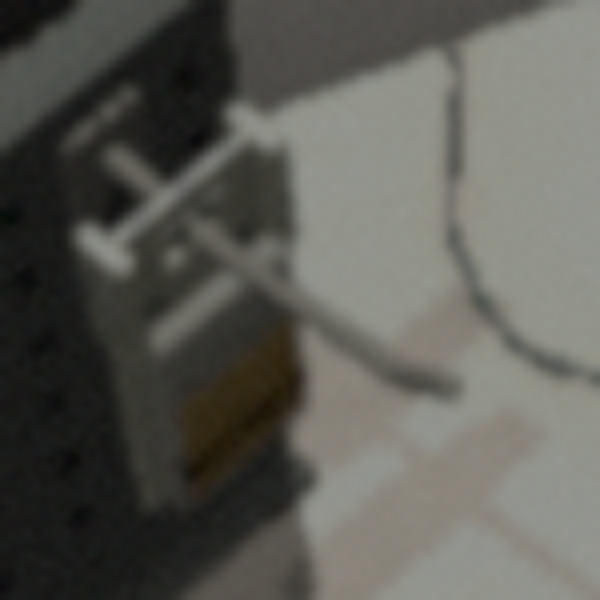

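View pics/t0y.png

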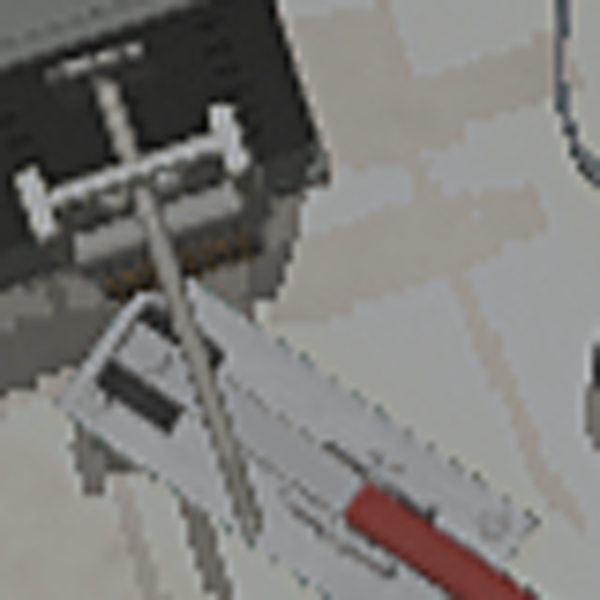

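View pics/tr.png

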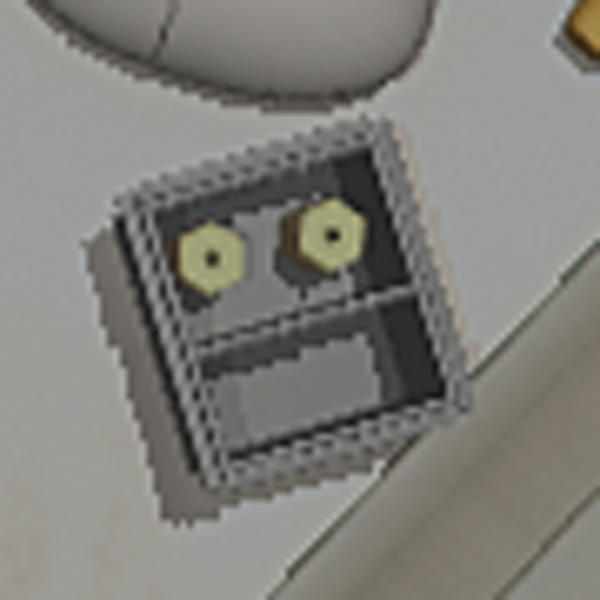

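Run:
```python
import cv2
a=cv2.imread("pics/scene0.png");b=cv2.imread("pics/top0.png")
cv2.imwrite("pics/trs.png",cv2.resize(a[215:300,370:455],(600,600),interpolation=cv2.INTER_CUBIC))
cv2.imwrite("pics/t0w.png",cv2.resize(b[160:300,150:290],(600,600),interpolation=cv2.INTER_CUBIC))
```

```text
(no output)
```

View pics/trs.png

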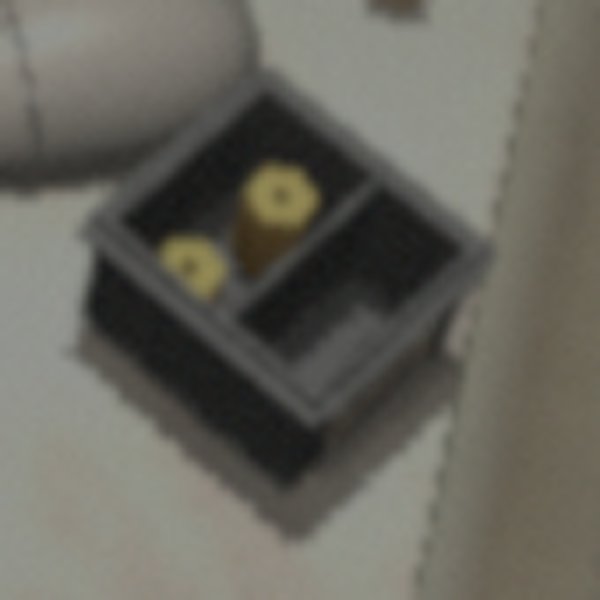

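View pics/t0w.png

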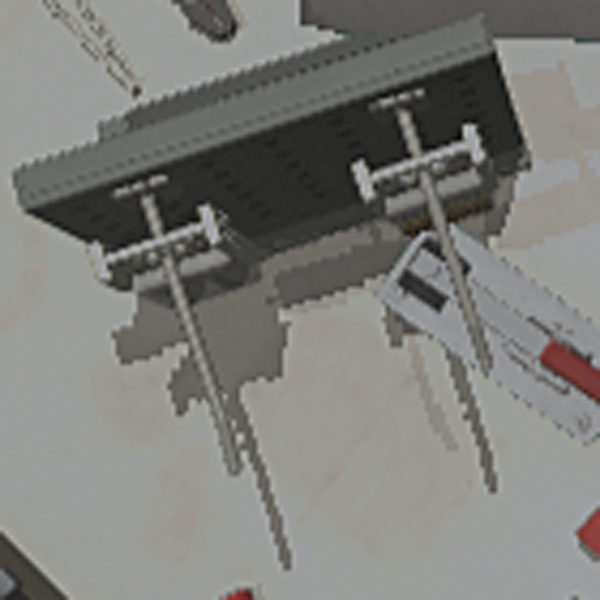

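```bash
cat > fit.py <<'E'
from h import *
from scipy.optimize import least_squares
np.set_printoptions(precision=4,suppress=True)
C=lambda pts,s,o:np.array(pts,float)/s+np.array(o)
trt=C([(118,195),(378,118),(470,405),(213,488)],600/90,(365,220))
trs=C([(92,218),(262,75),(490,252),(315,415)],600/85,(370,215))
# stand panel top front edge, z=.194, y=+83,-83
stt=C([(28,203),(494,47)],600/140,(150,160)); sts=C([(45,368),(378,120)],4,(160,170))
wt={'r':C([(115,110),(135,160),(150,205),(170,265),(195,340),(220,420),(240,475)],7.5,(230,175)),
    'l':C([(152,200),(165,250),(185,315),(210,385),(228,440)],600/140,(150,160))}
tt={'r':C([(253,532)],7.5,(230,175)),'l':C([(235,472)],600/140,(150,160))}
ws={'r':C([(120,160),(150,190),(200,225),(260,275),(300,305),(350,345),(400,378)],8,(225,200)),
    'l':C([(150,362),(175,383),(210,415),(250,450),(290,483)],4,(160,170))}
ts={'r':C([(460,389)],8,(225,200)),'l':C([(314,502)],4,(160,170))}
def T(x,y,a,pts):
    c,s=np.cos(a),np.sin(a);p=np.array(pts,float)
    return np.c_[x+c*p[:,0]-s*p[:,1],y+s*p[:,0]+c*p[:,1],p[:,2]]
def wire(y,b):
    p=[(0,y,.172),(-.036,y,.172)];q=np.array(p[-1])
    q=q+.05*np.array([-np.cos(b),0,np.sin(b)]);p.append(q)
    q=q+.018*np.array([-np.cos(b+.5),0,np.sin(b+.5)]);p.append(q);return np.array(p)
def poly(P):
    out=[]
    for i in range(3):
        f=np.linspace(0,1,60)[:,None];out.append(P[i]*(1-f)+P[i+1]*f)
    return np.vstack(out)
def res(v,full=False):
    sx,sy,sa,br,bl,tx,ty,ta,lip=v[:9];off={'top':v[9:11],'scene':v[11:13]}
    r=[]
    h,w=.036+lip,.032+lip
    tr=T(tx,ty,ta,[(h,w,.05),(h,-w,.05),(-h,-w,.05),(-h,w,.05)])
    for c,o in(('top',trt),('scene',trs)): r.append((proj(c,tr)+off[c]-o).ravel()/1)
    st=T(sx,sy,sa,[(0,.083,.194),(0,-.083,.194)])
    for c,o in(('top',stt),('scene',sts)): r.append((proj(c,st)+off[c]-o).ravel()/1)
    for k,y,b in(('r',-.046,br),('l',.046,bl)):
        W=poly(T(sx,sy,sa,wire(y,b)))
        for c,o,t in(('top',wt[k],tt[k]),('scene',ws[k],ts[k])):
            p=proj(c,W)+off[c]
            for u in o:
                d=p-u;i=np.argmin((d**2).sum(1));r.append(d[i]/.5)
            r.append((p[-1]-t[0])/.7)
    r.append(v[9:13]/1.2);r.append([lip/.002])
    return np.concatenate(r) if not full else r
v0=[.61,.34,.25,0,0,.505,.025,.25,.001,0,0,0,0]
if __name__=="__main__":
    best=min((least_squares(res,[*v0[:3],a,b,*v0[5:]],loss='soft_l1') for a in(-.2,0,.2) for b in(-.2,0,.2)),key=lambda s:s.cost)
    v=best.x;print(v,best.cost)
    for x in res(v,True):
        if len(x)>2:print(np.round(x,1))
    J=best.jac;print("sd",np.sqrt(np.diag(np.linalg.inv(J.T@J))))
    print("slot",T(v[5],v[6],v[7],[(-.0195 if 0 else -.036+.003+.0135,0,.003)]))
    print("rootR,wireR",T(*v[:3],wire(-.046,v[3])))
    np.save("v.npy",v)
    off={'top':v[9:11],'scene':v[11:13]}
    for c in off:
        im=cv2.imread(f"pics/{c}0.png");im=cv2.resize(im,None,fx=5,fy=5,interpolation=cv2.INTER_CUBIC)
        def dr(P,col,cl=False):
            cv2.polylines(im,[np.round(((proj(c,P)+off[c])+.5)*5-.5).astype(int)],cl,col,1)
        for y,b in((-.046,v[3]),(.046,v[4])): dr(T(*v[:3],wire(y,b)),(0,0,255))
        dr(T(*v[:3],[(0,.083,.194),(0,-.083,.194),(0,-.083,0),(0,.083,0)]),(0,255,0),True)
        h,w=.036,.032
        for z in(0,.05):dr(T(*v[5:8],[(h,w,z),(h,-w,z),(-h,-w,z),(-h,w,z)]),(255,0,0),True)
        dr(T(*v[5:8],[(-.006,.029,.003),(-.006,-.029,.003),(-.033,-.029,.003),(-.033,.029,.003)]),(0,255,255),True)
        r=(150,160,170,140) if c=='top' else (160,180,160,140)
        a=im[r[1]*5:(r[1]+r[3]-20)*5,r[0]*5:(r[0]+r[2]-10)*5];cv2.imwrite(f"pics/ov_{c}.png",a)
        a=im[215*5:310*5,365*5:455*5];cv2.imwrite(f"pics/ovt_{c}.png",a)
E
python3 fit.py
```

```text
Traceback (most recent call last):
  File "fit.py", line 46, in <module>
    best=min((least_squares(res,[*v0[:3],a,b,*v0[5:]],loss='soft_l1') for a in(-.2,0,.2) for b in(-.2,0,.2)),key=lambda s:s.cost)
  File "fit.py", line 46, in <genexpr>
    best=min((least_squares(res,[*v0[:3],a,b,*v0[5:]],loss='soft_l1') for a in(-.2,0,.2) for b in(-.2,0,.2)),key=lambda s:s.cost)
              ~~~~~~~~~~~~~^^^^^^^^^^^^^^^^^^^^^^^^^^^^^^^^^^^^^^^^^^
  File "fit.py", line 38, in res
    p=proj(c,W)+off[c]
      ~~~~^^^^^
  File "h.py", line 7, in proj
    K,R,t=P(c);x=(np.atleast_2d(X)@R.T+t)@K.T
          ~^^^
  File "h.py", line 4, in P
    p=camera_params(c);K=np.array(p["intrinsics"],float);R,_=cv2.Rodrigues(np.array(p["rvec"],float));t=np.array(p["tvec"],float).reshape(3)
ValueError: time passes only in moves, steps and waits
```

```bash
sed -i 's/^def P(c):/import functools\n@functools.lru_cache(None)\ndef P(c):/' h.py; python3 fit.py
```

```text
[ 0.6048  0.3433  0.3371  0.1602 -0.0373  0.502   0.0308  0.2926  0.0019
 -0.5929 -0.1448  0.3047 -0.0079] 20.573871710928476
[ 0.8  0.3 -0.3  0.4 -0.4  0.1  0.1 -0.7]
[-0.9  0.7  0.2 -1.1  0.4 -0.1  0.   0.1]
[-1.3  1.5  0.4  0.2]
[-1.9  0.5 -1.3 -4.5]
[-0.5 -0.1  0.3 -0. ]
sd [0.0014 0.0014 0.0035 0.0198 0.0317 0.0017 0.0018 0.0135 0.0005 0.9505
 0.9128 0.9126 0.7621]
slot [[0.4833 0.0251 0.003 ]]
rootR,wireR [[0.62   0.2999 0.172 ]
 [0.586  0.288  0.172 ]
 [0.5394 0.2717 0.18  ]
 [0.526  0.267  0.191 ]]
```

View pics/ov_top.png

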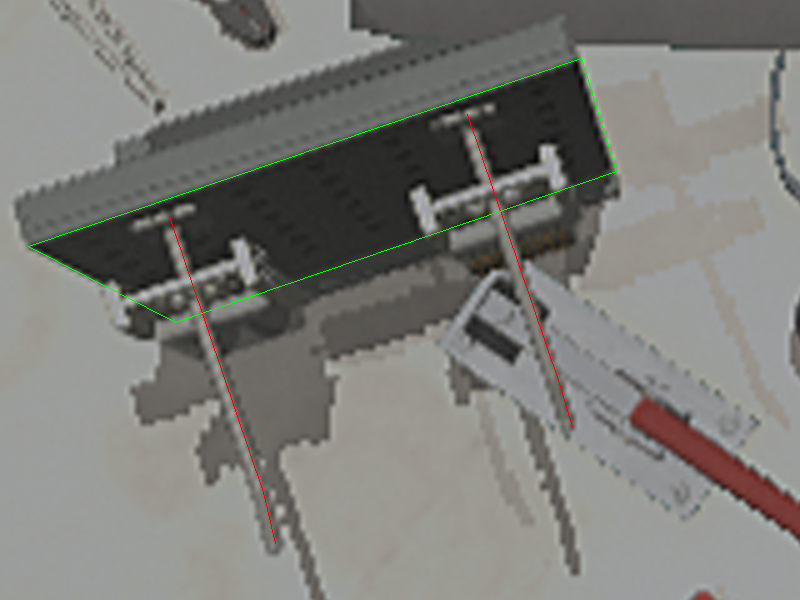

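View pics/ov_scene.png

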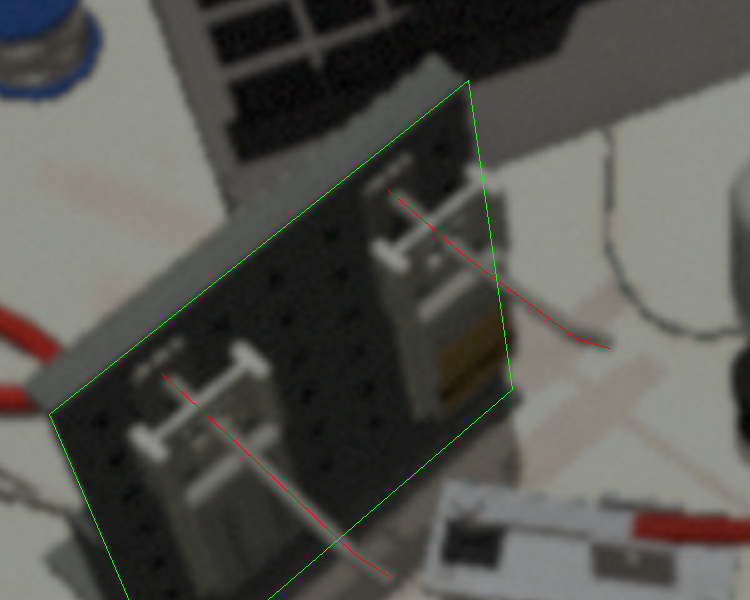

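View pics/ovt_top.png

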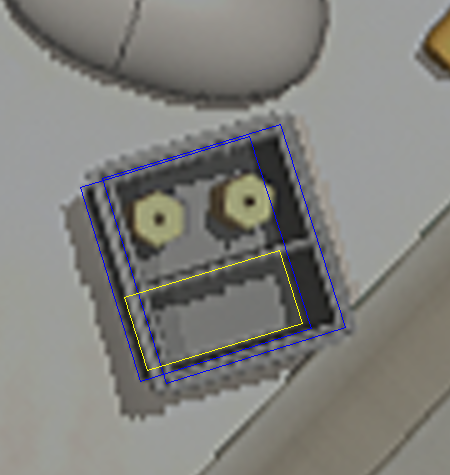

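View pics/ovt_scene.png

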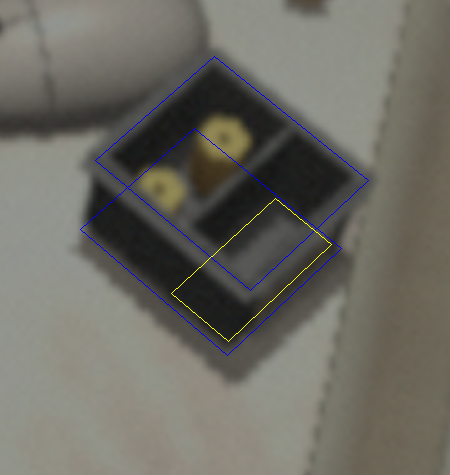

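Run:
```python
from h import *; from fit import T
np.set_printoptions(precision=4,suppress=True)
v=np.load("v.npy")
def loc(p):
    c,s=np.cos(v[2]),np.sin(v[2]);d=p[:2]-v[:2];return np.array([c*d[0]+s*d[1],-s*d[0]+c*d[1]])
for c,pts,o in(("top",[(425,207),(553,168),(490,189)],(150,160)),("scene",[(392,254),(484,181),(440,217)],(160,180))):
    off=v[9:11] if c=="top" else v[11:13]
    for p in pts:
        uv=np.array(p)/5+np.array(o)-off
        X=onz(c,uv,.1835);print(c,X,loc(X))
im=cv2.imread("pics/top0.png")
a=cv2.resize(im[225:300,370:445],(750,750),interpolation=cv2.INTER_NEAREST)
cv2.imwrite("pics/trz.png",a[:600] if 0 else cv2.resize(a,(600,600)))
```

```text
top [0.5898 0.3098 0.1835] [-0.0252 -0.0267]
top [0.6014 0.2729 0.1835] [-0.0265 -0.0654]
top [0.5952 0.2911 0.1835] [-0.0263 -0.0461]
scene [0.5891 0.3096 0.1835] [-0.0259 -0.0266]
scene [0.601  0.2737 0.1835] [-0.0266 -0.0644]
scene [0.5949 0.2912 0.1835] [-0.0265 -0.0459]
```

View pics/trz.png

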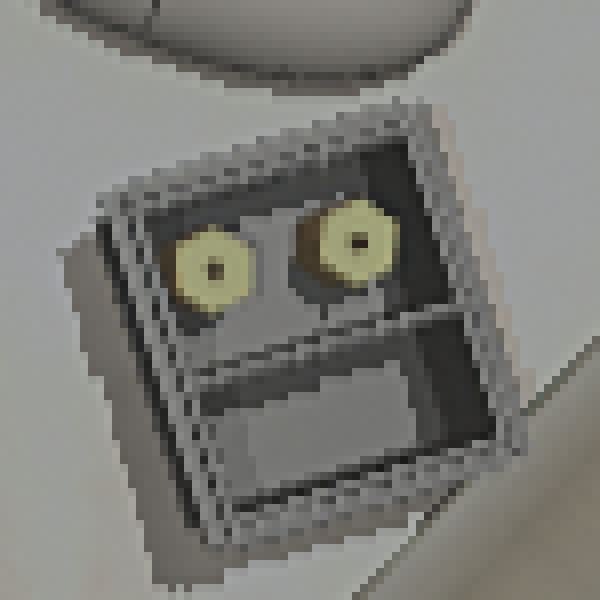

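Run:
```python
from h import *; from fit import T
np.set_printoptions(precision=4,suppress=True)
v=np.load("v.npy");off=v[9:11]
for z in(.05,.003):
    print(z,(proj("top",T(*v[5:8],[(-.006,.029,z),(-.006,-.029,z),(-.033,-.029,z),(-.033,.029,z)]))+off-[370,225]+.5)*8)
c=np.array([(190,385),(465,310),(495,440),(235,510)])/8+[370,225]-.5-off
X=np.array([onz("top",u,.05) for u in c]);print(X,X.mean(0),np.arctan2(*(X[0]-X[1])[:2]))
print(np.linalg.norm(X[0]-X[1]),np.linalg.norm(X[1]-X[2]),np.linalg.norm(X[2]-X[3]),np.linalg.norm(X[3]-X[0]))
```

```text
0.05 [[196.5642 392.2155]
 [456.378  312.8081]
 [495.5481 435.0988]
 [235.2346 515.0672]]
0.003 [[159.9804 396.3716]
 [407.182  320.8391]
 [444.3193 437.1485]
 [196.6654 513.1883]]
[[ 0.4894  0.0582  0.05  ]
 [ 0.5052 -0.0006  0.05  ]
 [ 0.4777 -0.0064  0.05  ]
 [ 0.4631  0.049   0.05  ]] [0.4838 0.0251 0.05  ] -0.2627312084574507
0.06084095366647385 0.02808426977458235 0.05732762701642663 0.02784954820785822
```

Emit:
servo_tool:
  moves:
    - {"dx": -0.3, "dy": 0.45, "dz": 0.45, "fingers": 0.5}
    - {"dx": -0.3, "dy": 0.9, "dz": 0.9, "fingers": 0.5}
    - {"dx": -0.3, "dy": 0.95, "dz": 0.95, "fingers": 0.5}

```text
$.moves[0]: bad value
```

Emit:
servo_tool:
  moves:
    - {"dy": 0.45, "dz": 0.45}
    - {"dy": 0.9, "dz": 0.9}
    - {"dy": 0.95, "dz": 0.95}

```text
$.moves[0]: bad value
```

Emit:
servo_tool:
  moves:
    - {"dy": 0.45, "dz": 0.45}
    - {"dy": 0.9, "dz": 0.9}
    - {"dy": 0.95, "dz": 0.95}

```text
$.moves[0]: bad value
```

Emit:
servo_tool:
  moves:
    - {"dx": -0.3, "dy": 0.45, "dz": 0.45, "wx": 0, "wy": 0, "wz": 0, "fingers": 0.5}
    - {"dx": -0.3, "dy": 0.9, "dz": 0.9, "wx": 0, "wy": 0, "wz": 0, "fingers": 0.5}
    - {"dx": -0.3, "dy": 0.95, "dz": 0.95, "wx": 0, "wy": 0, "wz": 0, "fingers": 0.5}
  newtons: 30

```text
clock: 1.48
ee_pos: [0.3472, -0.4725, 0.2625]
ee_rot: [[0.002, -0.453, 0.892], [-0.001, 0.892, 0.453], [-1.0, -0.002, 0.001]]
force: [-0.1, -0.6, 0.6]
grip_width: 0.064
```

Emit:
servo_tool:
  moves:
    - {"dx": 0, "dy": 0.45, "dz": 0.45, "wx": 0, "wy": 0, "wz": 0, "fingers": 0.5}
    - {"dx": 0, "dy": 0.9, "dz": 0.9, "wx": 0, "wy": 0, "wz": 0, "fingers": 0.5}
    - {"dx": 0, "dy": 0.95, "dz": 0.95, "wx": 0, "wy": 0, "wz": 0, "fingers": 0.5}

```text
clock: 1.85
ee_pos: [0.3891, -0.3448, 0.2618]
ee_rot: [[0.001, -0.454, 0.891], [-0.0, 0.891, 0.454], [-1.0, -0.001, 0.001]]
force: [0.3, -0.9, 0.7]
grip_width: 0.0639
```

Emit:
servo_tool:
  moves:
    - {"dx": 0, "dy": 0.45, "dz": 0.45, "wx": 0, "wy": 0, "wz": 0, "fingers": 0.5}
    - {"dx": 0, "dy": 0.9, "dz": 0.9, "wx": 0, "wy": 0, "wz": 0, "fingers": 0.5}
    - {"dx": 0, "dy": 0.95, "dz": 0.95, "wx": 0, "wy": 0, "wz": 0, "fingers": 0.5}

```text
clock: 2.22
ee_pos: [0.4313, -0.2176, 0.2616]
ee_rot: [[0.001, -0.454, 0.891], [-0.0, 0.891, 0.454], [-1.0, -0.0, 0.001]]
force: [-0.4, -0.8, 0.2]
grip_width: 0.0641
```

Emit:
servo_tool:
  moves:
    - {"dx": 0, "dy": 0.45, "dz": 0.45, "wx": 0, "wy": 0, "wz": 0, "fingers": 0.5}
    - {"dx": 0, "dy": 0.9, "dz": 0.9, "wx": 0, "wy": 0, "wz": 0, "fingers": 0.5}
    - {"dx": 0, "dy": 0.95, "dz": 0.95, "wx": 0, "wy": 0, "wz": 0, "fingers": 0.5}

```text
clock: 2.6
ee_pos: [0.4733, -0.0902, 0.2612]
ee_rot: [[0.0, -0.453, 0.891], [-0.0, 0.891, 0.453], [-1.0, -0.0, -0.0]]
force: [0.3, -0.2, -0.3]
grip_width: 0.064
```

Emit:
servo_tool:
  moves:
    - {"dx": 0, "dy": 0.45, "dz": 0.45, "wx": 0, "wy": 0, "wz": 0, "fingers": 0.5}
    - {"dx": 0, "dy": 0.9, "dz": 0.9, "wx": 0, "wy": 0, "wz": 0, "fingers": 0.5}
    - {"dx": 0, "dy": 0.95, "dz": 0.95, "wx": 0, "wy": 0, "wz": 0, "fingers": 0.5}

```text
clock: 2.98
ee_pos: [0.5154, 0.0371, 0.2608]
ee_rot: [[-0.001, -0.452, 0.892], [-0.001, 0.892, 0.452], [-1.0, -0.0, -0.001]]
force: [0.1, 0.1, -0.8]
grip_width: 0.0643
```

Emit:
servo_tool:
  moves:
    - {"dx": 0, "dy": 0.45, "dz": 0.45, "wx": 0, "wy": 0, "wz": 0, "fingers": 0.5}
    - {"dx": 0, "dy": 0.9, "dz": 0.9, "wx": 0.06, "wy": 0, "wz": 0, "fingers": 0.5}
    - {"dx": 0, "dy": 0.95, "dz": 0.95, "wx": 0.127, "wy": 0, "wz": 0, "fingers": 0.5}
    - {"dx": 0, "dy": 0.95, "dz": 0.95, "wx": 0.127, "wy": 0, "wz": 0, "fingers": 0.5}

```text
clock: 3.48
ee_pos: [0.5566, 0.1624, 0.2605]
ee_rot: [[-0.001, -0.329, 0.944], [-0.001, 0.944, 0.329], [-1.0, -0.001, -0.001]]
force: [-1.0, -0.8, 0.2]
grip_width: 0.0637
```

```bash
cat > st.py <<'E'
from h import *
np.set_printoptions(precision=4,suppress=True)
import sys
s=read_state();R=np.array(s["ee_rot"]);p=np.array(s["ee_pos"])
print("t",round(s["clock"],2),"p",p,"F",np.array(s["force"]),"M",np.array(s["ft_torque"]),"w",round(s["grip_width"],4),"yaw",np.arctan2(-R[0,1],R[1,1]),"tilt",R[:,0])
if len(sys.argv)>4:
    tgt=np.array(list(map(float,sys.argv[1:4])));yaw=float(sys.argv[4])
    print("d units",(R.T@(tgt-p))*10,"from R")
    Rt=np.array([[0,-np.sin(yaw),np.cos(yaw)],[0,np.cos(yaw),np.sin(yaw)],[-1,0,0]])
    print("w units",cv2.Rodrigues(R.T@Rt)[0].ravel()/np.radians(60))
E
python3 st.py .595 .291 .262 .337
```

```text
t 3.48 p [0.5566 0.1624 0.2605] F [-0.9838 -0.7549  0.1564] M [-0.042   0.0966  0.0534] w 0.0637 yaw 0.3349037058292326 tilt [-0.0012 -0.001  -1.    ]
d units [-0.0165  1.0878  0.7855] from R
w units [-0.002  -0.0014  0.0005]
```

Emit:
servo_tool:
  moves:
    - {"dx": 0, "dy": 0.5, "dz": 0.4, "wx": 0, "wy": 0, "wz": 0, "fingers": 0.5}
    - {"dx": 0, "dy": 0.9, "dz": 0.78, "wx": 0, "wy": 0, "wz": 0, "fingers": 0.5}
    - {"dx": 0, "dy": 1.0, "dz": 0.78, "wx": 0, "wy": 0, "wz": 0, "fingers": 0.5}
    - {"dx": 0, "dy": 1.0, "dz": 0.78, "wx": 0, "wy": 0, "wz": 0, "fingers": 0.5}

```text
clock: 3.98
ee_pos: [0.5969, 0.2821, 0.261]
ee_rot: [[-0.001, -0.329, 0.944], [-0.001, 0.944, 0.329], [-1.0, -0.0, -0.001]]
force: [-0.8, -0.5, 0.2]
grip_width: 0.0644
```

```bash
python3 st.py .595 .291 .25 .337
python3 - <<'E'
from h import *
for c,r in(("top",(200,150)),("scene",(200,160))):
    im=save(c,c+"1"); a=cv2.resize(im[r[1]:r[1]+120,r[0]:r[0]+150],(750,600),interpolation=cv2.INTER_CUBIC);save(c,c+"1z",a)
E
```

```text
t 3.98 p [0.5969 0.2821 0.261 ] F [-0.7954 -0.5443  0.15  ] M [-0.0807 -0.022  -0.0244] w 0.0644 yaw 0.3352540728290376 tilt [-0.0008 -0.0007 -1.    ]
d units [0.1095 0.0905 0.0118] from R
w units [-0.0017 -0.0009  0.0004]
```

View pics/scene1z.png

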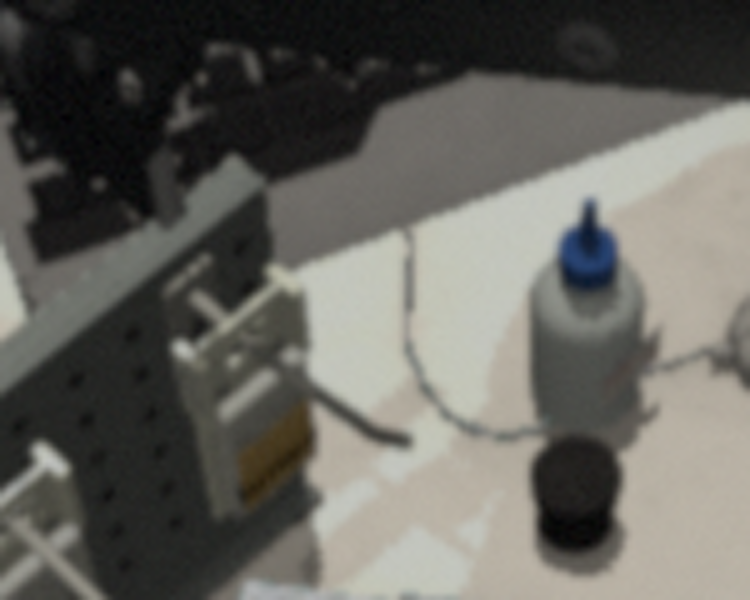

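View pics/top1.png

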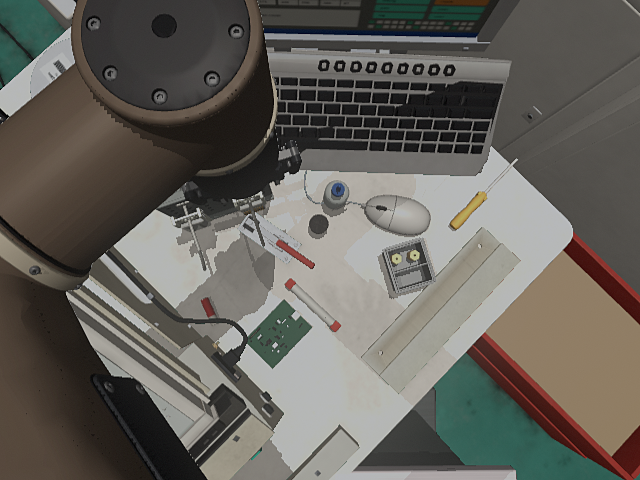

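The scene view shows the probe case undisturbed at about (248,235), with clear space beside it. Next I centre the gripper over it and descend.

Emit:
servo_tool:
  moves:
    - {"dx": 0.3, "dy": 0.09, "dz": 0.01, "wx": 0, "wy": 0, "wz": 0, "fingers": 0.5}
    - {"dx": 0.6, "dy": 0.09, "dz": 0.01, "wx": 0, "wy": 0, "wz": 0, "fingers": 0.5}
    - {"dx": 0.7, "dy": 0.09, "dz": 0.01, "wx": 0, "wy": 0, "wz": 0, "fingers": 0.5}
    - {"dx": 0.7, "dy": 0.09, "dz": 0.01, "wx": 0, "wy": 0, "wz": 0, "fingers": 0.5}

```text
clock: 4.58
ee_pos: [0.595, 0.2912, 0.1918]
ee_rot: [[0.0, -0.328, 0.945], [-0.0, 0.945, 0.328], [-1.0, -0.0, -0.0]]
force: [-0.7, -0.3, 1.1]
grip_width: 0.0644
```

```bash
python3 st.py .595 .291 .145 .337
python3 - <<'E'
from h import *
for c,r in(("scene",(200,160)),("top",(200,150))):
    im=save(c,c+"2"); a=cv2.resize(im[r[1]:r[1]+120,r[0]:r[0]+150],(750,600),interpolation=cv2.INTER_CUBIC);save(c,c+"2z",a)
E
```

```text
t 4.58 p [0.595  0.2912 0.1918] F [-0.6655 -0.2559  1.1113] M [-0.0307  0.002   0.0146] w 0.0644 yaw 0.3342868654098049 tilt [ 0.0001 -0.0004 -1.    ]
d units [ 0.4676 -0.0021 -0.0008] from R
w units [-0.0026 -0.0001  0.0003]
```

View pics/scene2z.png

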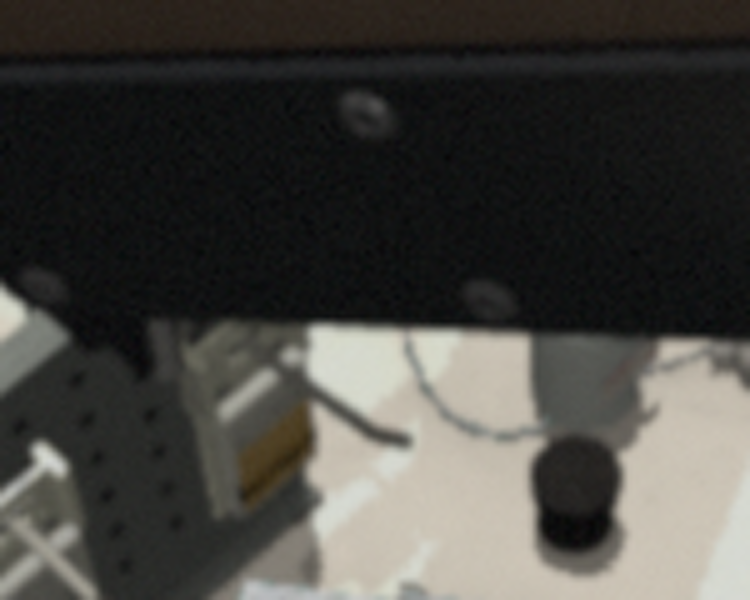

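View pics/top2z.png

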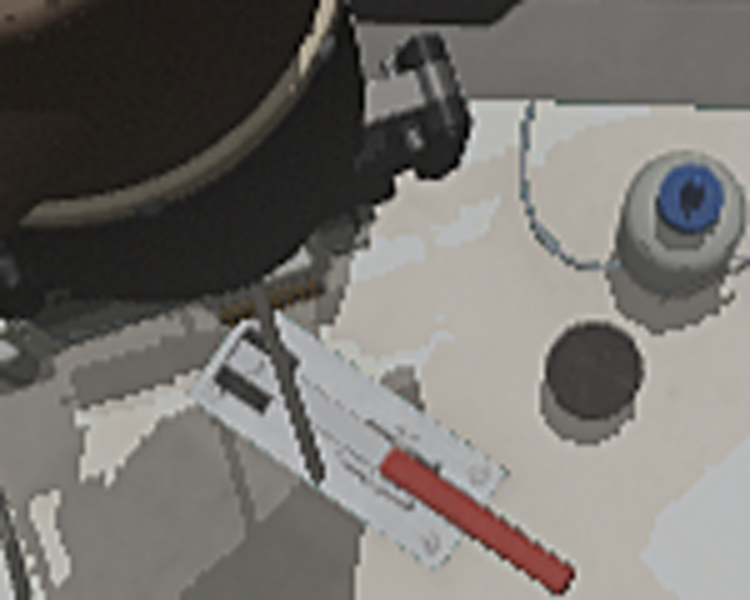

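The left finger shows at about (230,232), beside the case's left rail. The brass row under the peg at about (253,208) confirms this is the probe case. I'll keep descending.

Emit:
servo_tool:
  moves:
    - {"dx": 0.15, "dy": 0, "dz": 0, "wx": 0, "wy": 0, "wz": 0, "fingers": 0.5}
    - {"dx": 0.3, "dy": 0, "dz": 0, "wx": 0, "wy": 0, "wz": 0, "fingers": 0.5}
    - {"dx": 0.46, "dy": 0, "dz": 0, "wx": 0, "wy": 0, "wz": 0, "fingers": 0.5}
    - {"dx": 0.46, "dy": 0, "dz": 0, "wx": 0, "wy": 0, "wz": 0, "fingers": 0.5}

```text
clock: 5.18
ee_pos: [0.5939, 0.2915, 0.143]
ee_rot: [[-0.003, -0.328, 0.945], [-0.002, 0.945, 0.328], [-1.0, -0.001, -0.004]]
force: [-0.3, -0.6, -0.3]
grip_width: 0.064
```

```bash
python3 st.py .595 .291 .145 .337
```

```text
t 5.17 p [0.5939 0.2915 0.143 ] F [-0.2798 -0.5758 -0.2892] M [ 0.0148 -0.0504  0.0028] w 0.064 yaw 0.33469727657525655 tilt [-0.0029 -0.0023 -1.    ]
d units [-0.0203 -0.0087  0.0084] from R
w units [-0.0022 -0.0034  0.0011]
```

Emit:
servo_tool:
  moves:
    - {"dx": 0, "dy": 0, "dz": 0, "wx": 0, "wy": 0, "wz": 0, "fingers": 0.15}
    - {"dx": 0, "dy": 0, "dz": 0, "wx": 0, "wy": 0, "wz": 0, "fingers": 0.15}
    - {"dx": 0, "dy": 0, "dz": 0, "wx": 0, "wy": 0, "wz": 0, "fingers": 0.15}
  newtons: 30

```text
clock: 5.55
ee_pos: [0.5951, 0.2924, 0.1459]
ee_rot: [[0.001, -0.329, 0.944], [0.001, 0.944, 0.329], [-1.0, 0.0, 0.001]]
force: [-0.3, 0.7, -0.3]
grip_width: 0.0492
```

```bash
python3 st.py .595 .291 .145 .337
```

```text
t 5.55 p [0.5951 0.2924 0.1459] F [-0.3489  0.6596 -0.349 ] M [ 0.0272  0.01   -0.0129] w 0.0492 yaw 0.33484748403201964 tilt [ 0.0008  0.0006 -1.    ]
d units [ 0.0087 -0.0127 -0.0058] from R
w units [-0.0021  0.0009 -0.0003]
```

Emit:
servo_tool:
  moves:
    - {"dx": 0, "dy": 0, "dz": 0, "wx": 0, "wy": 0, "wz": 0, "fingers": -0.1}
    - {"dx": 0, "dy": 0, "dz": 0, "wx": 0, "wy": 0, "wz": 0, "fingers": -0.1}
    - {"dx": 0, "dy": 0, "dz": 0, "wx": 0, "wy": 0, "wz": 0, "fingers": -0.1}
    - {"dx": 0, "dy": 0, "dz": 0, "wx": 0, "wy": 0, "wz": 0, "fingers": -0.1}
  newtons: 30

```text
clock: 6.05
ee_pos: [0.5952, 0.2924, 0.1457]
ee_rot: [[0.001, -0.329, 0.944], [0.0, 0.944, 0.329], [-1.0, 0.0, 0.001]]
force: [0.2, 0.4, 3.1]
grip_width: 0.0435
```

```bash
python3 st.py .595 .291 .145 .337;  python3 - <<'E'
from h import *
for c,r in(("scene",(200,160)),("top",(200,150))):
    im=save(c,c+"3"); a=cv2.resize(im[r[1]:r[1]+120,r[0]:r[0]+150],(750,600),interpolation=cv2.INTER_CUBIC);save(c,c+"3z",a)
E
```

```text
t 6.05 p [0.5952 0.2924 0.1457] F [0.1635 0.4292 3.1192] M [ 0.0758 -0.161  -0.0192] w 0.0435 yaw 0.33497166796469635 tilt [ 0.0007  0.0004 -1.    ]
d units [ 0.007  -0.0126 -0.0062] from R
w units [-0.0019  0.0008 -0.0001]
```

View pics/scene3z.png

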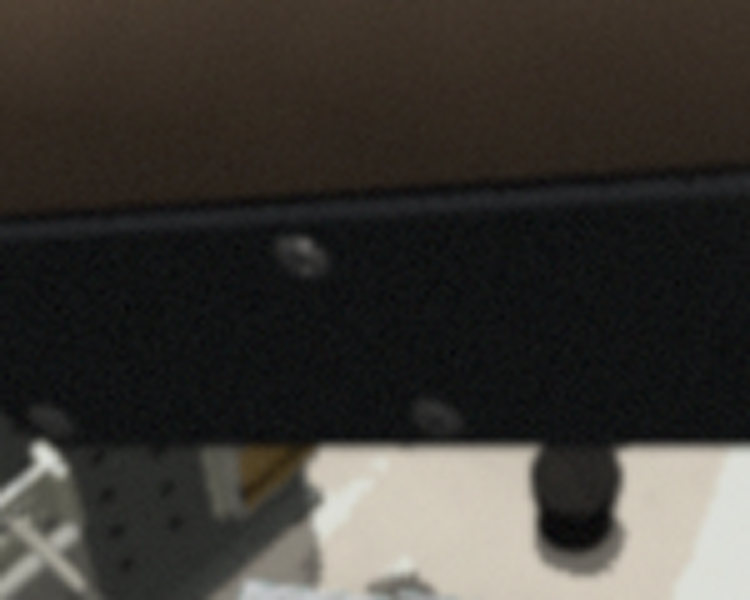

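Emit:
servo_tool:
  moves:
    - {"dx": -0.01, "dy": 0, "dz": 0, "wx": 0, "wy": 0, "wz": 0, "fingers": -0.1}
    - {"dx": -0.02, "dy": 0, "dz": 0, "wx": 0, "wy": 0, "wz": 0, "fingers": -0.1}
    - {"dx": -0.02, "dy": 0, "dz": 0, "wx": 0, "wy": 0, "wz": 0, "fingers": -0.1}

```text
clock: 6.52
ee_pos: [0.5945, 0.292, 0.1468]
ee_rot: [[-0.001, -0.328, 0.945], [-0.0, 0.945, 0.328], [-1.0, -0.0, -0.001]]
force: [-0.4, 0.0, -0.8]
grip_width: 0.0439
```

Emit:
servo_tool:
  moves:
    - {"dx": -0.01, "dy": 0, "dz": 0, "wx": 0, "wy": 0, "wz": 0, "fingers": -0.1}
    - {"dx": -0.02, "dy": 0, "dz": 0, "wx": 0, "wy": 0, "wz": 0, "fingers": -0.1}
    - {"dx": -0.02, "dy": 0, "dz": 0, "wx": 0, "wy": 0, "wz": 0, "fingers": -0.1}

```text
clock: 6.9
ee_pos: [0.5949, 0.2923, 0.1494]
ee_rot: [[0.0, -0.329, 0.944], [0.0, 0.944, 0.329], [-1.0, 0.0, 0.0]]
force: [-0.1, 0.6, -1.2]
grip_width: 0.0434
```

```bash
python3 st.py .595 .291 .145 .337
```

```text
t 6.9 p [0.5949 0.2923 0.1494] F [-0.0673  0.6421 -1.2484] M [ 0.0384 -0.0189  0.033 ] w 0.0434 yaw 0.3347498625098631 tilt [ 0.0001  0.0001 -1.    ]
d units [ 0.044  -0.0121 -0.0033] from R
w units [-0.0021  0.0001 -0.0001]
```

Emit:
servo_tool:
  moves:
    - {"dx": 0, "dy": 0, "dz": -0.025, "wx": 0, "wy": 0, "wz": 0, "fingers": -0.1}
    - {"dx": 0, "dy": -0.01, "dz": -0.05, "wx": 0, "wy": 0, "wz": 0, "fingers": -0.1}
    - {"dx": 0, "dy": -0.01, "dz": -0.075, "wx": 0, "wy": 0, "wz": 0, "fingers": -0.1}
    - {"dx": 0, "dy": -0.01, "dz": -0.1, "wx": 0, "wy": 0, "wz": 0, "fingers": -0.1}
    - {"dx": 0, "dy": -0.01, "dz": -0.1, "wx": 0, "wy": 0, "wz": 0, "fingers": -0.1}

```text
clock: 7.52
ee_pos: [0.5856, 0.2879, 0.1494]
ee_rot: [[0.0, -0.329, 0.944], [0.0, 0.944, 0.329], [-1.0, 0.0, 0.0]]
force: [0.2, -0.1, -1.0]
grip_width: 0.0437
```

```bash
python3 st.py .595 .291 .145 .337
```

```text
t 7.53 p [0.5856 0.2879 0.1494] F [ 0.1743 -0.0597 -0.9965] M [-0.0262 -0.026   0.0211] w 0.0437 yaw 0.3348588810412561 tilt [ 0.      0.0001 -1.    ]
d units [ 0.0441 -0.0021  0.099 ] from R
w units [-0.002  0.    -0.   ]
```

Emit:
servo_tool:
  moves:
    - {"dx": -0.003, "dy": 0, "dz": -0.025, "wx": 0, "wy": 0, "wz": 0, "fingers": -0.1}
    - {"dx": -0.007, "dy": 0, "dz": -0.05, "wx": 0, "wy": 0, "wz": 0, "fingers": -0.1}
    - {"dx": -0.011, "dy": 0, "dz": -0.075, "wx": 0, "wy": 0, "wz": 0, "fingers": -0.1}
    - {"dx": -0.015, "dy": 0, "dz": -0.1, "wx": 0, "wy": 0, "wz": 0, "fingers": -0.1}
    - {"dx": -0.015, "dy": 0, "dz": -0.1, "wx": 0, "wy": 0, "wz": 0, "fingers": -0.1}

```text
clock: 8.15
ee_pos: [0.5762, 0.2847, 0.151]
ee_rot: [[0.0, -0.329, 0.944], [0.0, 0.944, 0.329], [-1.0, 0.0, 0.0]]
force: [-0.6, 0.7, -0.8]
grip_width: 0.044
```

```bash
python3 st.py .595 .291 .145 .337
python3 - <<'E'
from h import *
for c,r in(("scene",(200,160)),("top",(200,150))):
    im=save(c,c+"4"); a=cv2.resize(im[r[1]:r[1]+120,r[0]:r[0]+150],(750,600),interpolation=cv2.INTER_CUBIC);save(c,c+"4z",a)
E
```

```text
t 8.15 p [0.5762 0.2847 0.151 ] F [-0.5851  0.7492 -0.7628] M [-0.0271  0.001  -0.0517] w 0.044 yaw 0.33489910156729175 tilt [ 0.0002  0.0002 -1.    ]
d units [ 0.0598 -0.0023  0.1983] from R
w units [-0.002   0.0002 -0.0001]
```

View pics/top4z.png

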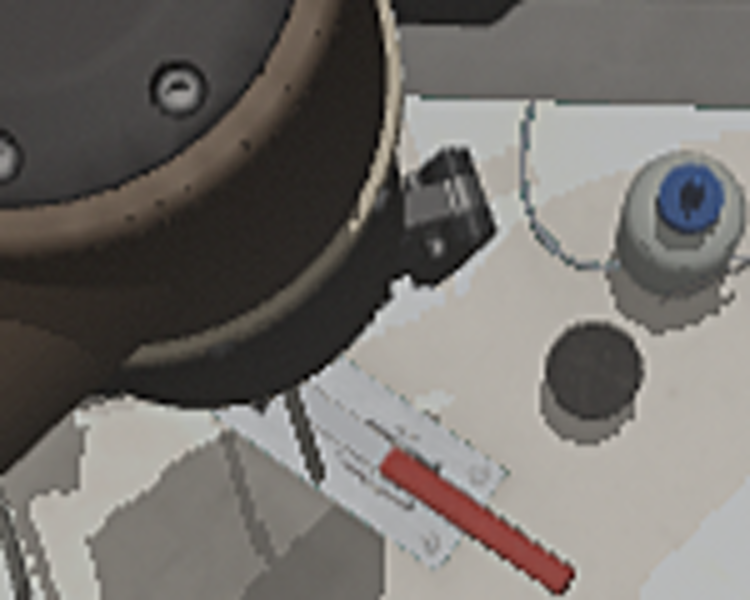

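The top view shows the free end of the peg at about (262,240), unmoved, and the gripper is clear of it. I'll continue and probe the wire height by touch.

Emit:
servo_tool:
  moves:
    - {"dx": -0.004, "dy": 0, "dz": -0.025, "wx": 0, "wy": 0, "wz": 0, "fingers": -0.1}
    - {"dx": -0.008, "dy": 0, "dz": -0.05, "wx": 0, "wy": 0, "wz": 0, "fingers": -0.1}
    - {"dx": -0.012, "dy": 0, "dz": -0.075, "wx": 0, "wy": 0, "wz": 0, "fingers": -0.1}
    - {"dx": -0.016, "dy": 0, "dz": -0.1, "wx": 0, "wy": 0, "wz": 0, "fingers": -0.1}
    - {"dx": -0.016, "dy": 0, "dz": -0.1, "wx": 0, "wy": 0, "wz": 0, "fingers": -0.1}

```text
clock: 8.88
ee_pos: [0.5667, 0.2814, 0.1525]
ee_rot: [[0.0, -0.329, 0.944], [0.0, 0.944, 0.329], [-1.0, 0.0, 0.0]]
force: [0.4, 0.3, -1.5]
grip_width: 0.0437
```

Emit:
servo_tool:
  moves:
    - {"dx": -0.004, "dy": 0, "dz": -0.025, "wx": 0, "wy": 0, "wz": 0, "fingers": -0.1}
    - {"dx": -0.008, "dy": 0, "dz": -0.05, "wx": 0, "wy": 0, "wz": 0, "fingers": -0.1}
    - {"dx": -0.008, "dy": 0, "dz": -0.05, "wx": 0, "wy": 0, "wz": 0, "fingers": -0.1}

```text
clock: 9.25
ee_pos: [0.562, 0.2798, 0.1533]
ee_rot: [[0.0, -0.329, 0.944], [0.0, 0.944, 0.329], [-1.0, 0.0, 0.0]]
force: [-1.2, 0.2, -0.9]
grip_width: 0.0431
```

```bash
python3 st.py .595 .291 .145 .337
```

```text
t 9.25 p [0.562  0.2798 0.1533] F [-1.2084  0.1985 -0.9222] M [-0.0124  0.0071 -0.0105] w 0.0431 yaw 0.334933533332812 tilt [ 0.0001  0.0001 -1.    ]
d units [ 0.0832 -0.0023  0.3485] from R
w units [-0.002   0.0001 -0.    ]
```

Emit:
servo_tool:
  moves:
    - {"dx": 0.01, "dy": 0, "dz": 0, "wx": 0, "wy": 0, "wz": 0, "fingers": -0.1}
    - {"dx": 0.015, "dy": 0, "dz": 0, "wx": 0, "wy": 0, "wz": 0, "fingers": -0.1}
    - {"dx": 0.015, "dy": 0, "dz": 0, "wx": 0, "wy": 0, "wz": 0, "fingers": -0.1}

```text
clock: 9.62
ee_pos: [0.5621, 0.2797, 0.1516]
ee_rot: [[-0.0, -0.329, 0.944], [-0.0, 0.944, 0.329], [-1.0, -0.0, -0.0]]
force: [0.5, 0.1, -1.1]
grip_width: 0.0433
```

Emit:
servo_tool:
  moves:
    - {"dx": 0.01, "dy": 0, "dz": 0, "wx": 0, "wy": 0, "wz": 0, "fingers": -0.1}
    - {"dx": 0.01, "dy": 0, "dz": 0, "wx": 0, "wy": 0, "wz": 0, "fingers": -0.1}

```text
clock: 9.88
ee_pos: [0.5623, 0.2798, 0.1509]
ee_rot: [[0.0, -0.329, 0.944], [0.0, 0.944, 0.329], [-1.0, -0.0, 0.0]]
force: [-0.1, -0.5, 0.9]
grip_width: 0.0434
```

Emit:
servo_tool:
  moves:
    - {"dx": -0.02, "dy": 0, "dz": 0, "wx": 0, "wy": 0, "wz": 0, "fingers": -0.1}
    - {"dx": -0.037, "dy": 0, "dz": -0.01, "wx": 0, "wy": 0, "wz": 0, "fingers": -0.1}
    - {"dx": -0.043, "dy": 0, "dz": -0.04, "wx": 0, "wy": 0, "wz": 0, "fingers": -0.1}
    - {"dx": -0.048, "dy": 0, "dz": -0.07, "wx": 0, "wy": 0, "wz": 0, "fingers": -0.1}
    - {"dx": -0.053, "dy": 0, "dz": -0.1, "wx": 0, "wy": 0, "wz": 0, "fingers": -0.1}

```text
clock: 10.5
ee_pos: [0.5524, 0.2764, 0.156]
ee_rot: [[-0.0, -0.329, 0.944], [-0.0, 0.944, 0.329], [-1.0, -0.0, -0.0]]
force: [0.1, -0.7, -1.3]
grip_width: 0.0438
```

Emit:
servo_tool:
  moves:
    - {"dx": -0.005, "dy": 0, "dz": -0.025, "wx": 0, "wy": 0, "wz": 0, "fingers": -0.1}
    - {"dx": -0.009, "dy": 0, "dz": -0.05, "wx": 0, "wy": 0, "wz": 0, "fingers": -0.1}
    - {"dx": -0.009, "dy": 0, "dz": -0.05, "wx": 0, "wy": 0, "wz": 0, "fingers": -0.1}

```text
clock: 10.88
ee_pos: [0.5478, 0.2748, 0.157]
ee_rot: [[0.0, -0.329, 0.944], [0.0, 0.944, 0.329], [-1.0, 0.0, 0.0]]
force: [-0.2, -0.1, -0.5]
grip_width: 0.0436
```

Emit:
servo_tool:
  moves:
    - {"dx": 0.01, "dy": 0, "dz": 0, "wx": 0, "wy": 0, "wz": 0, "fingers": -0.1}
    - {"dx": 0.02, "dy": 0, "dz": 0, "wx": 0, "wy": 0, "wz": 0, "fingers": -0.1}
    - {"dx": 0.02, "dy": 0, "dz": 0, "wx": 0, "wy": 0, "wz": 0, "fingers": -0.1}

```text
clock: 11.25
ee_pos: [0.548, 0.2748, 0.1547]
ee_rot: [[-0.0, -0.329, 0.944], [-0.0, 0.944, 0.329], [-1.0, -0.0, -0.0]]
force: [0.1, 0.7, -0.9]
grip_width: 0.0435
```

```bash
python3 st.py .595 .291 .145 .337
```

```text
t 11.25 p [0.548  0.2748 0.1547] F [ 0.0696  0.6865 -0.8571] M [-0.0411  0.004   0.0324] w 0.0435 yaw 0.33476169570401676 tilt [-0.0002 -0.0002 -1.    ]
d units [ 0.0969 -0.0014  0.4974] from R
w units [-0.0021 -0.0003  0.0001]
```

Emit:
servo_tool:
  moves:
    - {"dx": 0.01, "dy": 0, "dz": 0, "wx": 0, "wy": 0, "wz": 0, "fingers": -0.1}
    - {"dx": 0.01, "dy": 0, "dz": 0, "wx": 0, "wy": 0, "wz": 0, "fingers": -0.1}

```text
clock: 11.5
ee_pos: [0.5481, 0.2749, 0.1541]
ee_rot: [[0.0, -0.329, 0.944], [0.0, 0.944, 0.329], [-1.0, -0.0, 0.0]]
force: [-0.3, -0.3, 1.1]
grip_width: 0.0436
```

Emit:
servo_tool:
  moves:
    - {"dx": -0.02, "dy": 0, "dz": 0, "wx": 0, "wy": 0, "wz": 0, "fingers": -0.1}
    - {"dx": -0.034, "dy": 0, "dz": -0.01, "wx": 0, "wy": 0, "wz": 0, "fingers": -0.1}
    - {"dx": -0.04, "dy": 0, "dz": -0.04, "wx": 0, "wy": 0, "wz": 0, "fingers": -0.1}
    - {"dx": -0.046, "dy": 0, "dz": -0.07, "wx": 0, "wy": 0, "wz": 0, "fingers": -0.1}
    - {"dx": -0.046, "dy": 0, "dz": -0.07, "wx": 0, "wy": 0, "wz": 0, "fingers": -0.1}

```text
clock: 12.12
ee_pos: [0.5412, 0.2725, 0.1587]
ee_rot: [[0.0, -0.329, 0.944], [0.0, 0.944, 0.329], [-1.0, 0.0, 0.0]]
force: [0.2, 0.8, -0.5]
grip_width: 0.0433
```

Emit:
servo_tool:
  moves:
    - {"dx": -0.005, "dy": 0, "dz": -0.02, "wx": 0, "wy": 0, "wz": 0, "fingers": -0.1}
    - {"dx": -0.005, "dy": 0, "dz": -0.02, "wx": 0, "wy": 0, "wz": 0, "fingers": -0.1}

```text
clock: 12.38
ee_pos: [0.5394, 0.2719, 0.1591]
ee_rot: [[0.0, -0.329, 0.944], [0.0, 0.944, 0.329], [-1.0, 0.0, 0.0]]
force: [0.5, 0.3, -1.5]
grip_width: 0.0434
```

```bash
python3 st.py .595 .291 .145 .337
```

```text
t 12.38 p [0.5394 0.2719 0.1591] F [ 0.4626  0.3436 -1.5387] M [-0.0145 -0.0327 -0.0076] w 0.0434 yaw 0.3348593951668597 tilt [ 0.0001  0.0001 -1.    ]
d units [ 0.1407 -0.0023  0.5879] from R
w units [-0.002   0.0001 -0.0001]
```

Emit:
servo_tool:
  moves:
    - {"dx": -0.008, "dy": 0, "dz": -0.01, "wx": 0, "wy": 0, "wz": 0, "fingers": -0.1}
    - {"dx": -0.014, "dy": 0, "dz": -0.02, "wx": 0, "wy": 0, "wz": 0, "fingers": -0.1}
    - {"dx": -0.014, "dy": 0, "dz": -0.02, "wx": 0, "wy": 0, "wz": 0, "fingers": -0.1}

```text
clock: 12.75
ee_pos: [0.5376, 0.2713, 0.1605]
ee_rot: [[0.0, -0.329, 0.944], [0.0, 0.944, 0.329], [-1.0, 0.0, 0.0]]
force: [0.0, -0.2, -1.0]
grip_width: 0.0433
```

Emit:
servo_tool:
  moves:
    - {"dx": -0.008, "dy": 0, "dz": -0.01, "wx": 0, "wy": 0, "wz": 0, "fingers": -0.1}
    - {"dx": -0.016, "dy": 0, "dz": -0.02, "wx": 0, "wy": 0, "wz": 0, "fingers": -0.1}
    - {"dx": -0.016, "dy": 0, "dz": -0.02, "wx": 0, "wy": 0, "wz": 0, "fingers": -0.1}

```text
clock: 13.12
ee_pos: [0.5357, 0.2706, 0.1621]
ee_rot: [[0.0, -0.329, 0.944], [0.0, 0.944, 0.329], [-1.0, 0.0, 0.0]]
force: [0.4, 0.2, -0.4]
grip_width: 0.0434
```

```bash
python3 st.py .595 .291 .145 .337
```

```text
t 13.12 p [0.5357 0.2706 0.1621] F [ 0.3878  0.1938 -0.4345] M [ 0.0773  0.0083 -0.1006] w 0.0434 yaw 0.3348460768364441 tilt [ 0.0001  0.0001 -1.    ]
d units [ 0.1712 -0.0021  0.6275] from R
w units [-0.0021  0.0001 -0.0001]
```

Emit:
servo_tool:
  moves:
    - {"dx": -0.009, "dy": 0, "dz": -0.01, "wx": 0, "wy": 0, "wz": 0, "fingers": -0.1}
    - {"dx": -0.017, "dy": 0, "dz": -0.02, "wx": 0, "wy": 0, "wz": 0, "fingers": -0.1}
    - {"dx": -0.017, "dy": 0, "dz": -0.02, "wx": 0, "wy": 0, "wz": 0, "fingers": -0.1}

```text
clock: 13.5
ee_pos: [0.5338, 0.2699, 0.1638]
ee_rot: [[0.0, -0.329, 0.944], [0.0, 0.944, 0.329], [-1.0, 0.0, 0.0]]
force: [1.1, -0.2, -0.9]
grip_width: 0.0433
```

```bash
python3 st.py .595 .291 .145 .337
python3 - <<'E'
from h import *
for c,r in(("scene",(200,180)),("top",(200,170))):
    im=save(c,c+"5"); a=cv2.resize(im[r[1]:r[1]+120,r[0]:r[0]+150],(750,600),interpolation=cv2.INTER_CUBIC);save(c,c+"5z",a)
E
python3 st.py
```

```text
t 13.5 p [0.5338 0.2699 0.1638] F [ 1.0684 -0.2205 -0.8745] M [-0.0223  0.0014 -0.0137] w 0.0433 yaw 0.3348090639742963 tilt [ 0.0001  0.0001 -1.    ]
d units [ 0.1884 -0.002   0.6473] from R
w units [-0.0021  0.0002 -0.0001]
t 13.6 p [0.5338 0.2699 0.1637] F [ 0.0627  0.3713 -1.4739] M [-0.0185  0.0298 -0.0037] w 0.0435 yaw 0.33477344398088715 tilt [ 0.      0.0001 -1.    ]
```

View pics/scene5z.png

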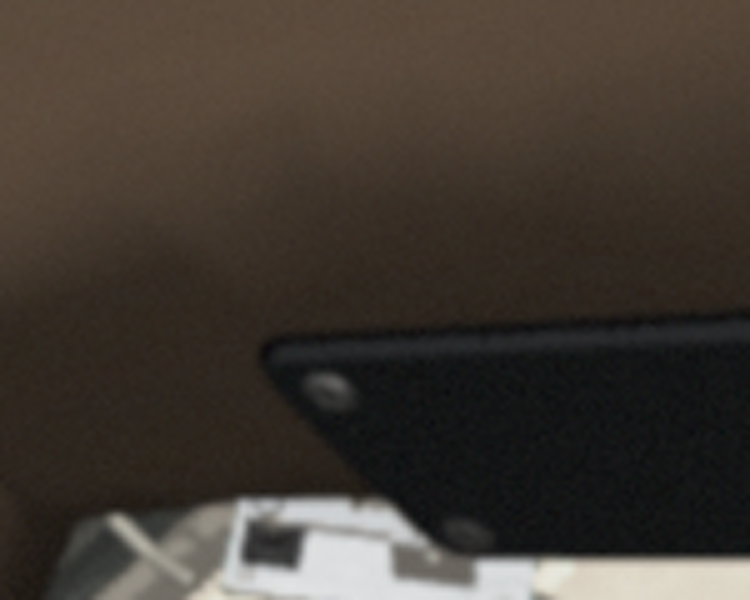

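View pics/top5z.png

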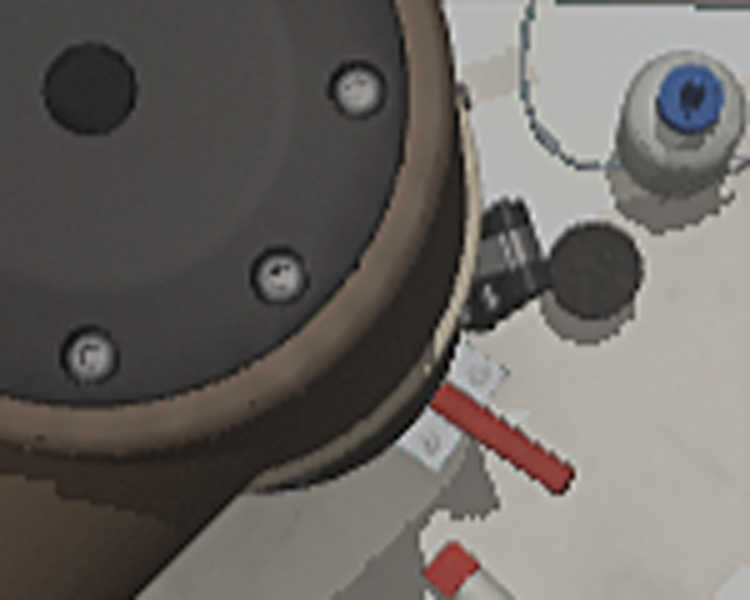

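Both views are now blocked by the arm, with only the red marker at about (300,265) visible in the top view. I'll go on by touch alone.

Emit:
servo_tool:
  moves:
    - {"dx": 0.01, "dy": 0, "dz": 0, "wx": 0, "wy": 0, "wz": 0, "fingers": -0.1}
    - {"dx": 0.01, "dy": 0, "dz": 0, "wx": 0, "wy": 0, "wz": 0, "fingers": -0.1}

```text
clock: 13.85
ee_pos: [0.5338, 0.2699, 0.1626]
ee_rot: [[-0.0, -0.329, 0.944], [-0.0, 0.944, 0.329], [-1.0, -0.0, -0.0]]
force: [0.3, -0.1, -1.0]
grip_width: 0.044
```

Emit:
servo_tool:
  moves:
    - {"dx": 0.008, "dy": 0, "dz": 0, "wx": 0, "wy": 0, "wz": 0, "fingers": -0.1}
    - {"dx": 0.008, "dy": 0, "dz": 0, "wx": 0, "wy": 0, "wz": 0, "fingers": -0.1}

```text
clock: 14.1
ee_pos: [0.5339, 0.2699, 0.1619]
ee_rot: [[0.0, -0.329, 0.944], [0.0, 0.944, 0.329], [-1.0, -0.0, 0.0]]
force: [-0.4, 0.9, 0.3]
grip_width: 0.0438
```

Emit:
servo_tool:
  moves:
    - {"dx": -0.018, "dy": 0, "dz": 0, "wx": 0, "wy": 0, "wz": 0, "fingers": -0.1}
    - {"dx": -0.026, "dy": 0, "dz": -0.01, "wx": 0, "wy": 0, "wz": 0, "fingers": -0.1}
    - {"dx": -0.034, "dy": 0, "dz": -0.02, "wx": 0, "wy": 0, "wz": 0, "fingers": -0.1}
    - {"dx": -0.034, "dy": 0, "dz": -0.02, "wx": 0, "wy": 0, "wz": 0, "fingers": -0.1}

```text
clock: 14.6
ee_pos: [0.5319, 0.2693, 0.1655]
ee_rot: [[0.0, -0.329, 0.944], [0.0, 0.944, 0.329], [-1.0, 0.0, 0.0]]
force: [-0.7, 0.1, -0.3]
grip_width: 0.0437
```

Emit:
servo_tool:
  moves:
    - {"dx": -0.008, "dy": 0, "dz": -0.01, "wx": 0, "wy": 0, "wz": 0, "fingers": -0.1}
    - {"dx": -0.016, "dy": 0, "dz": -0.02, "wx": 0, "wy": 0, "wz": 0, "fingers": -0.1}
    - {"dx": -0.016, "dy": 0, "dz": -0.02, "wx": 0, "wy": 0, "wz": 0, "fingers": -0.1}

```text
clock: 14.98
ee_pos: [0.53, 0.2686, 0.167]
ee_rot: [[0.0, -0.329, 0.944], [0.0, 0.944, 0.329], [-1.0, 0.0, 0.0]]
force: [0.5, 0.7, -0.0]
grip_width: 0.0434
```

Emit:
servo_tool:
  moves:
    - {"dx": -0.008, "dy": 0, "dz": -0.01, "wx": 0, "wy": 0, "wz": 0, "fingers": -0.1}
    - {"dx": -0.017, "dy": 0, "dz": -0.02, "wx": 0, "wy": 0, "wz": 0, "fingers": -0.1}
    - {"dx": -0.017, "dy": 0, "dz": -0.02, "wx": 0, "wy": 0, "wz": 0, "fingers": -0.1}

```text
clock: 15.35
ee_pos: [0.5281, 0.2679, 0.1687]
ee_rot: [[0.0, -0.329, 0.944], [0.0, 0.944, 0.329], [-1.0, 0.0, 0.0]]
force: [0.0, -1.0, -1.2]
grip_width: 0.0434
```

```bash
python3 st.py .595 .291 .145 .337
```

```text
t 15.35 p [0.5281 0.2679 0.1687] F [ 0.0347 -1.037  -1.2474] M [ 0.0056  0.0623 -0.0132] w 0.0434 yaw 0.33483411696575593 tilt [ 0.0001  0.0001 -1.    ]
d units [ 0.2374 -0.002   0.7072] from R
w units [-0.0021  0.0001 -0.0001]
```

Local x is about -0.097 with no contact force. I'll continue at the same slope past the tip.

Emit:
servo_tool:
  moves:
    - {"dx": -0.008, "dy": 0, "dz": -0.01, "wx": 0, "wy": 0, "wz": 0, "fingers": -0.1}
    - {"dx": -0.017, "dy": 0, "dz": -0.02, "wx": 0, "wy": 0, "wz": 0, "fingers": -0.1}
    - {"dx": -0.017, "dy": 0, "dz": -0.02, "wx": 0, "wy": 0, "wz": 0, "fingers": -0.1}

```text
clock: 15.72
ee_pos: [0.5262, 0.2673, 0.1704]
ee_rot: [[0.0, -0.329, 0.944], [0.0, 0.944, 0.329], [-1.0, 0.0, 0.0]]
force: [-0.2, 0.4, -0.9]
grip_width: 0.0436
```

Emit:
servo_tool:
  moves:
    - {"dx": -0.008, "dy": 0, "dz": -0.01, "wx": 0, "wy": 0, "wz": 0, "fingers": -0.1}
    - {"dx": -0.017, "dy": 0, "dz": -0.02, "wx": 0, "wy": 0, "wz": 0, "fingers": -0.1}
    - {"dx": -0.017, "dy": 0, "dz": -0.02, "wx": 0, "wy": 0, "wz": 0, "fingers": -0.1}

```text
clock: 16.1
ee_pos: [0.5243, 0.2667, 0.1721]
ee_rot: [[0.0, -0.329, 0.944], [0.0, 0.944, 0.329], [-1.0, 0.0, 0.0]]
force: [0.3, -0.6, -1.2]
grip_width: 0.0437
```

Emit:
servo_tool:
  moves:
    - {"dx": -0.008, "dy": 0, "dz": -0.01, "wx": 0, "wy": 0, "wz": 0, "fingers": -0.1}
    - {"dx": -0.017, "dy": 0, "dz": -0.02, "wx": 0, "wy": 0, "wz": 0, "fingers": -0.1}
    - {"dx": -0.017, "dy": 0, "dz": -0.02, "wx": 0, "wy": 0, "wz": 0, "fingers": -0.1}

```text
clock: 16.48
ee_pos: [0.5224, 0.266, 0.1738]
ee_rot: [[0.0, -0.329, 0.944], [0.0, 0.944, 0.329], [-1.0, 0.0, 0.0]]
force: [-0.3, 0.6, -0.9]
grip_width: 0.0435
```

Emit:
servo_tool:
  moves:
    - {"dx": -0.008, "dy": 0, "dz": -0.01, "wx": 0, "wy": 0, "wz": 0, "fingers": -0.1}
    - {"dx": -0.017, "dy": 0, "dz": -0.02, "wx": 0, "wy": 0, "wz": 0, "fingers": -0.1}
    - {"dx": -0.025, "dy": 0, "dz": -0.03, "wx": 0, "wy": 0, "wz": 0, "fingers": -0.1}
    - {"dx": -0.034, "dy": 0, "dz": -0.04, "wx": 0, "wy": 0, "wz": 0, "fingers": -0.1}

```text
clock: 16.98
ee_pos: [0.5187, 0.2646, 0.1772]
ee_rot: [[0.0, -0.329, 0.944], [0.0, 0.944, 0.329], [-1.0, 0.0, 0.0]]
force: [-0.0, -0.5, -1.3]
grip_width: 0.0435
```

```bash
python3 st.py .595 .291 .145 .337
```

```text
t 16.98 p [0.5187 0.2646 0.1772] F [-0.0274 -0.4675 -1.2941] M [-0.0106  0.0163 -0.0125] w 0.0435 yaw 0.3347550081582451 tilt [ 0.  0. -1.]
d units [ 0.3217 -0.0017  0.8077] from R
w units [-0.0021  0.     -0.    ]
```

Emit:
servo_tool:
  moves:
    - {"dx": 0, "dy": 0, "dz": -0.02, "wx": 0, "wy": 0, "wz": 0, "fingers": -0.1}
    - {"dx": 0, "dy": 0, "dz": -0.04, "wx": 0, "wy": 0, "wz": 0, "fingers": -0.1}
    - {"dx": 0, "dy": 0, "dz": -0.06, "wx": 0, "wy": 0, "wz": 0, "fingers": -0.1}
    - {"dx": 0, "dy": 0, "dz": -0.08, "wx": 0, "wy": 0, "wz": 0, "fingers": -0.1}

```text
clock: 17.48
ee_pos: [0.511, 0.262, 0.1771]
ee_rot: [[-0.0, -0.329, 0.944], [0.0, 0.944, 0.329], [-1.0, 0.0, -0.0]]
force: [0.6, 0.7, -0.5]
grip_width: 0.0434
```

Emit:
servo_tool:
  moves:
    - {"dx": 0, "dy": 0, "dz": -0.05, "wx": 0, "wy": 0, "wz": 0, "fingers": -0.1}
    - {"dx": 0, "dy": 0, "dz": -0.1, "wx": 0, "wy": 0, "wz": 0, "fingers": -0.1}
    - {"dx": 0, "dy": 0, "dz": -0.2, "wx": 0, "wy": 0, "wz": 0, "fingers": -0.1}
    - {"dx": 0, "dy": 0, "dz": -0.3, "wx": 0, "wy": 0, "wz": 0, "fingers": -0.1}

```text
clock: 17.98
ee_pos: [0.4821, 0.2518, 0.1771]
ee_rot: [[-0.0, -0.328, 0.945], [0.0, 0.945, 0.328], [-1.0, 0.0, -0.0]]
force: [-0.8, -0.6, -0.7]
grip_width: 0.0435
```

```bash
python3 st.py .4835 .0251 .25 .285
python3 - <<'E'
from h import *
for c in("scene","top"): save(c,c+"6")
E
```

```text
t 17.98 p [0.4821 0.2518 0.1771] F [-0.7681 -0.5775 -0.6957] M [-0.0043  0.0221 -0.0485] w 0.0435 yaw 0.3347135564363526 tilt [-0.0001  0.     -1.    ]
d units [-0.7291 -2.1464 -0.7313] from R
w units [ 0.0475 -0.0001 -0.    ]
```

View pics/scene6.png

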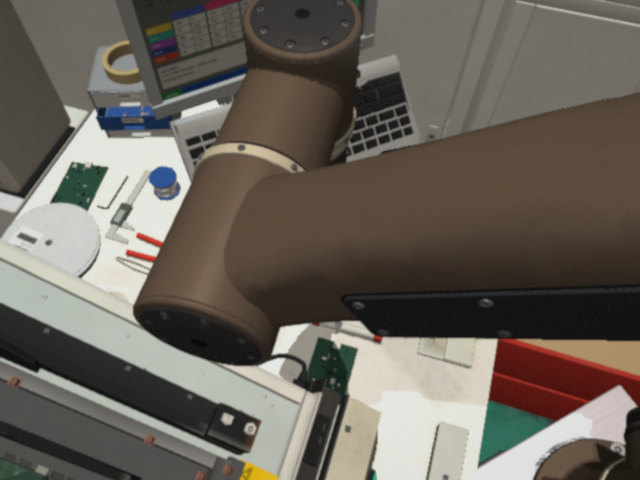

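View pics/top6.png

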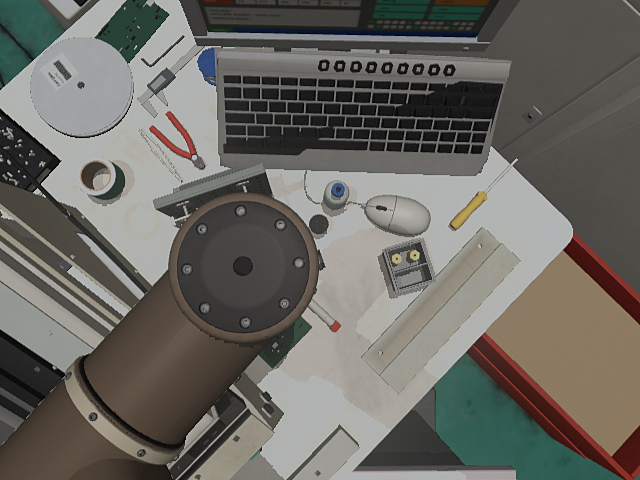

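The case is off the peg and the stand has not moved. I'll carry it to above the tray.

Emit:
servo_tool:
  moves:
    - {"dx": -0.2, "dy": -0.1, "dz": -0.05, "wx": 0, "wy": 0, "wz": 0, "fingers": -0.1}
    - {"dx": -0.4, "dy": -0.4, "dz": -0.15, "wx": 0, "wy": 0, "wz": 0, "fingers": -0.1}
    - {"dx": -0.4, "dy": -0.7, "dz": -0.25, "wx": 0, "wy": 0, "wz": 0, "fingers": -0.1}
    - {"dx": -0.4, "dy": -1.0, "dz": -0.35, "wx": 0, "wy": 0, "wz": 0, "fingers": -0.1}

```text
clock: 18.58
ee_pos: [0.4827, 0.1455, 0.2176]
ee_rot: [[0.001, -0.329, 0.944], [0.001, 0.944, 0.329], [-1.0, 0.0, 0.001]]
force: [1.1, -0.3, -0.3]
grip_width: 0.0436
```

Emit:
servo_tool:
  moves:
    - {"dx": 0, "dy": -0.3, "dz": -0.1, "wx": 0.02, "wy": 0, "wz": 0, "fingers": -0.1}
    - {"dx": 0, "dy": -0.6, "dz": -0.2, "wx": 0.047, "wy": 0, "wz": 0, "fingers": -0.1}
    - {"dx": 0, "dy": -0.85, "dz": -0.3, "wx": 0.047, "wy": 0, "wz": 0, "fingers": -0.1}
    - {"dx": 0, "dy": -0.95, "dz": -0.35, "wx": 0.047, "wy": 0, "wz": 0, "fingers": -0.1}
    - {"dx": 0, "dy": -0.95, "dz": -0.35, "wx": 0.047, "wy": 0, "wz": 0, "fingers": -0.1}

```text
clock: 19.2
ee_pos: [0.4808, 0.0447, 0.2173]
ee_rot: [[0.0, -0.281, 0.96], [0.0, 0.96, 0.281], [-1.0, 0.0, 0.0]]
force: [0.2, 0.0, -1.1]
grip_width: 0.0439
```

```bash
python3 st.py .4835 .0251 .22 .285
python3 - <<'E'
from h import *
for c in("scene","top"): save(c,c+"7")
E
```

```text
t 19.2 p [0.4808 0.0447 0.2173] F [ 0.1889  0.0242 -1.1386] M [ 0.0162 -0.0254  0.0138] w 0.0439 yaw 0.28467235751775755 tilt [ 0.0004  0.0002 -1.    ]
d units [-0.0275 -0.1961 -0.0294] from R
w units [-0.0003  0.0004 -0.0001]
```

View pics/scene7.png

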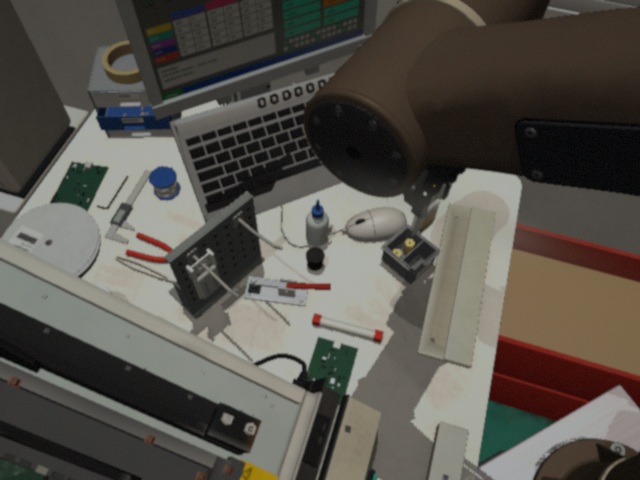

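View pics/top7.png

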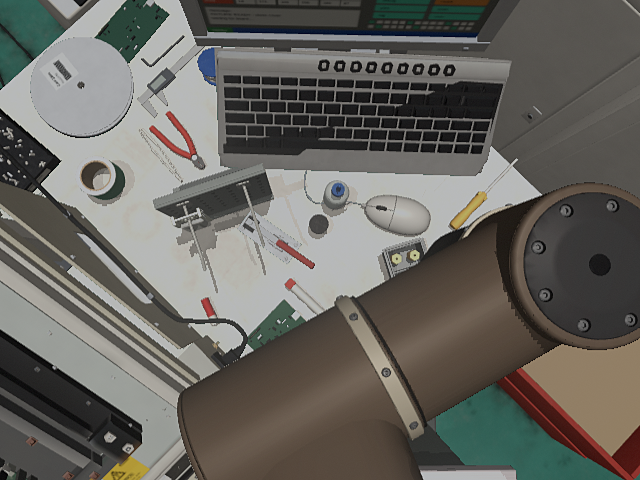

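The right peg is now empty and the cell case is still on the left peg at about (205,280). The held case hangs near (430,200) in the scene view. I'll move over the slot and look closer before lowering.

Emit:
servo_tool:
  moves:
    - {"dx": 0.2, "dy": -0.1, "dz": -0.03, "wx": 0, "wy": 0, "wz": 0, "fingers": -0.1}
    - {"dx": 0.5, "dy": -0.196, "dz": -0.03, "wx": 0, "wy": 0, "wz": 0, "fingers": -0.1}
    - {"dx": 0.8, "dy": -0.196, "dz": -0.03, "wx": 0, "wy": 0, "wz": 0, "fingers": -0.1}
    - {"dx": 0.86, "dy": -0.196, "dz": -0.03, "wx": 0, "wy": 0, "wz": 0, "fingers": -0.1}
    - {"dx": 0.86, "dy": -0.196, "dz": -0.03, "wx": 0, "wy": 0, "wz": 0, "fingers": -0.1}

```text
clock: 19.92
ee_pos: [0.4838, 0.0259, 0.1314]
ee_rot: [[-0.0, -0.283, 0.959], [-0.0, 0.959, 0.283], [-1.0, -0.0, -0.0]]
force: [0.3, 0.3, -0.5]
grip_width: 0.0435
```

```bash
python3 st.py .4835 .0251 .0658 .285
python3 - <<'E'
from h import *
for c,r in(("scene",(365,165)),("top",(350,210))):
    im=save(c,c+"8"); a=cv2.resize(im[r[1]:r[1]+120,r[0]:r[0]+120],(600,600),interpolation=cv2.INTER_CUBIC);save(c,c+"8z",a)
E
```

```text
t 19.93 p [0.4838 0.0259 0.1314] F [ 0.3004  0.3318 -0.483 ] M [-0.016  -0.0335 -0.0032] w 0.0435 yaw 0.2865747741327977 tilt [-0.     -0.0004 -1.    ]
d units [ 0.6565 -0.0066 -0.0053] from R
w units [ 0.0015 -0.0001  0.0003]
```

View pics/scene8z.png

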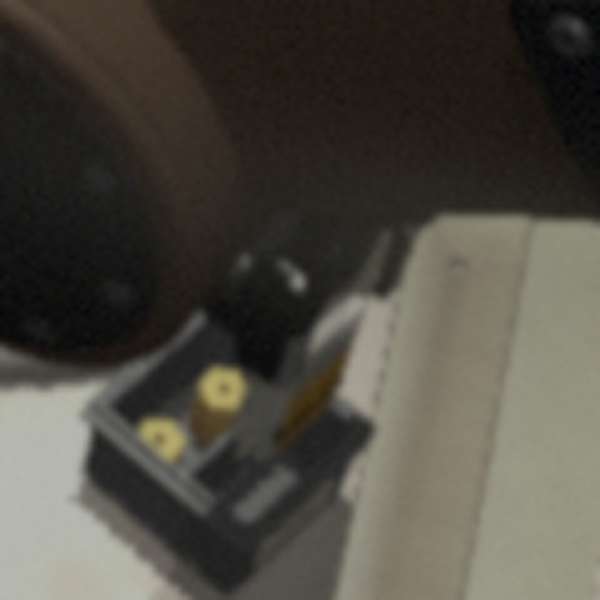

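View pics/top8z.png

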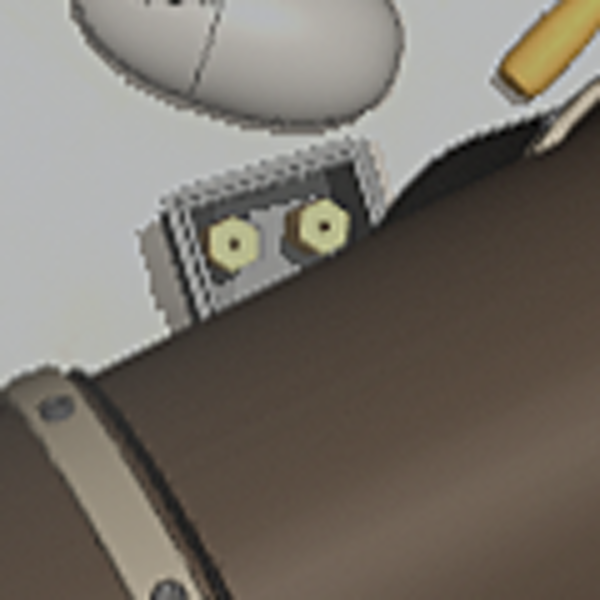

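Run:
```python
from h import *; from fit import T
v=np.load("v.npy");s=read_state();p=s["ee_pos"];R=np.array(s["ee_rot"]);yaw=np.arctan2(-R[0,1],R[1,1])
im=cv2.imread("pics/scene8.png")[165:285,365:485];im=cv2.resize(im,(960,960),interpolation=cv2.INTER_CUBIC)
def dr(P,col):
    q=(proj("scene",P)+v[11:13]-[365,165]+.5)*8
    cv2.polylines(im,[np.round(q).astype(int)],True,col,1)
z0=p[2]-.0628
for z in(z0+.002,z0+.068):dr(T(p[0],p[1],yaw,[(.009,.019,z),(.009,-.019,z),(-.009,-.019,z),(-.009,.019,z)]),(0,0,255))
for a in(1,-1):
  dr(T(p[0],p[1],yaw,[(-.009,a*.019,z0+.002),(-.009,a*.019,z0+.068)]),(0,0,255));dr(T(p[0],p[1],yaw,[(.009,a*.019,z0+.002),(.009,a*.019,z0+.068)]),(0,0,255))
z=.05;dr(T(*v[5:8],[(-.006,.029,z),(-.006,-.029,z),(-.033,-.029,z),(-.033,.029,z)]),(0,255,255))
w,h=.032,.036;dr(T(*v[5:8],[(h,w,z),(h,-w,z),(-h,-w,z),(-h,w,z)]),(255,0,0))
cv2.imwrite("pics/ov8.png",im[360:960,0:800])
```

```text
(no output)
```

View pics/ov8.png

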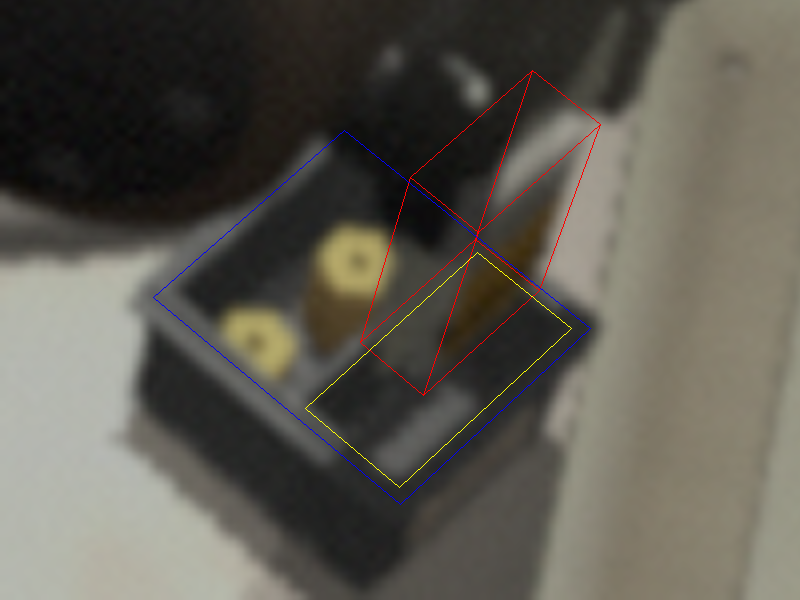

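Emit:
servo_tool:
  moves:
    - {"dx": 0.08, "dy": -0.006, "dz": -0.005, "wx": 0, "wy": 0, "wz": 0, "fingers": -0.1}
    - {"dx": 0.14, "dy": -0.006, "dz": -0.005, "wx": 0, "wy": 0, "wz": 0, "fingers": -0.1}
    - {"dx": 0.19, "dy": -0.006, "dz": -0.005, "wx": 0, "wy": 0, "wz": 0, "fingers": -0.1}
    - {"dx": 0.24, "dy": -0.006, "dz": -0.005, "wx": 0, "wy": 0, "wz": 0, "fingers": -0.1}
    - {"dx": 0.24, "dy": -0.006, "dz": -0.005, "wx": 0, "wy": 0, "wz": 0, "fingers": -0.1}

```text
clock: 20.65
ee_pos: [0.4828, 0.0245, 0.1066]
ee_rot: [[-0.001, -0.282, 0.96], [-0.0, 0.96, 0.282], [-1.0, -0.0, -0.001]]
force: [-0.5, -0.1, -0.4]
grip_width: 0.0433
```

```bash
python3 st.py .4835 .0251 .0658 .285
python3 - <<'E'
from h import *
for c,r in(("scene",(365,165)),):
    im=save(c,c+"9"); a=cv2.resize(im[r[1]:r[1]+120,r[0]:r[0]+120],(600,600),interpolation=cv2.INTER_CUBIC);save(c,c+"9z",a)
E
```

```text
t 20.65 p [0.4828 0.0245 0.1066] F [-0.465  -0.1374 -0.4292] M [-0.0317 -0.0456  0.0221] w 0.0433 yaw 0.2855578969258362 tilt [-0.0009 -0.0004 -1.    ]
d units [0.4082 0.0039 0.0086] from R
w units [ 0.0005 -0.0009  0.0001]
```

View pics/scene9z.png

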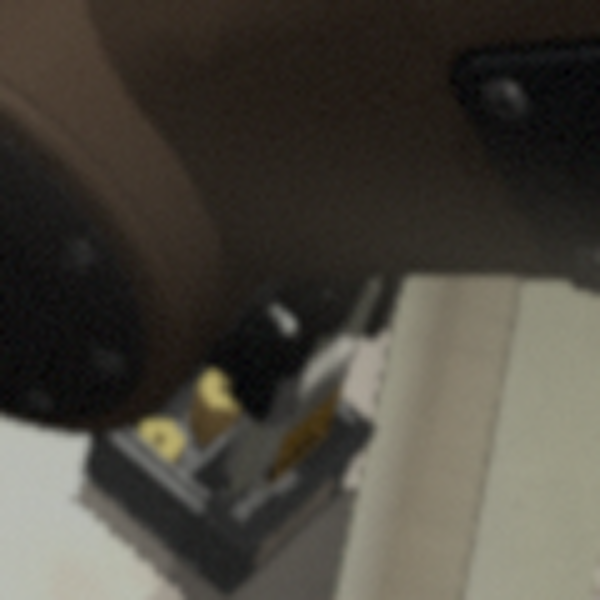

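The case's bottom is inside the slot at about (415,260) with clearance on both sides and no contact force. I'll lower it to just above the floor and then creep.

Emit:
servo_tool:
  moves:
    - {"dx": 0.08, "dy": 0, "dz": 0.004, "wx": 0, "wy": 0, "wz": 0, "fingers": -0.1}
    - {"dx": 0.16, "dy": 0, "dz": 0.004, "wx": 0, "wy": 0, "wz": 0, "fingers": -0.1}
    - {"dx": 0.24, "dy": 0, "dz": 0.004, "wx": 0, "wy": 0, "wz": 0, "fingers": -0.1}
    - {"dx": 0.32, "dy": 0, "dz": 0.004, "wx": 0, "wy": 0, "wz": 0, "fingers": -0.1}

```text
clock: 21.2
ee_pos: [0.4834, 0.0247, 0.0744]
ee_rot: [[-0.0, -0.282, 0.96], [-0.0, 0.96, 0.282], [-1.0, -0.0, -0.0]]
force: [-0.8, 0.2, -0.7]
grip_width: 0.0438
```

Emit:
servo_tool:
  moves:
    - {"dx": 0.02, "dy": 0, "dz": 0, "wx": 0, "wy": 0, "wz": 0, "fingers": -0.1}
    - {"dx": 0.04, "dy": 0, "dz": 0, "wx": 0, "wy": 0, "wz": 0, "fingers": -0.1}
    - {"dx": 0.04, "dy": 0, "dz": 0, "wx": 0, "wy": 0, "wz": 0, "fingers": -0.1}

```text
clock: 21.58
ee_pos: [0.4835, 0.0248, 0.0711]
ee_rot: [[0.0, -0.282, 0.959], [0.0, 0.959, 0.282], [-1.0, 0.0, 0.0]]
force: [-0.0, 0.4, -1.1]
grip_width: 0.0433
```

```bash
python3 st.py .4835 .0251 .0658 .285
```

```text
t 21.57 p [0.4835 0.0248 0.0711] F [-0.0012  0.4021 -1.0944] M [-0.036   0.0276 -0.0273] w 0.0433 yaw 0.28557858356407423 tilt [ 0.0001  0.     -1.    ]
d units [0.0533 0.0032 0.0004] from R
w units [ 0.0006  0.0001 -0.    ]
```

Emit:
servo_tool:
  moves:
    - {"dx": 0.015, "dy": 0, "dz": 0, "wx": 0, "wy": 0, "wz": 0, "fingers": -0.1}
    - {"dx": 0.03, "dy": 0, "dz": 0, "wx": 0, "wy": 0, "wz": 0, "fingers": -0.1}
    - {"dx": 0.04, "dy": 0, "dz": 0, "wx": 0, "wy": 0, "wz": 0, "fingers": -0.1}
    - {"dx": 0.04, "dy": 0, "dz": 0, "wx": 0, "wy": 0, "wz": 0, "fingers": -0.1}

```text
clock: 22.08
ee_pos: [0.4834, 0.0247, 0.067]
ee_rot: [[-0.0, -0.282, 0.959], [-0.0, 0.959, 0.282], [-1.0, 0.0, -0.0]]
force: [0.2, -0.3, 0.1]
grip_width: 0.0439
```

Emit:
servo_tool:
  moves:
    - {"dx": 0.01, "dy": 0, "dz": 0, "wx": 0, "wy": 0, "wz": 0, "fingers": -0.1}
    - {"dx": 0.01, "dy": 0, "dz": 0, "wx": 0, "wy": 0, "wz": 0, "fingers": -0.1}

```text
clock: 22.32
ee_pos: [0.4835, 0.0247, 0.0661]
ee_rot: [[-0.0, -0.282, 0.96], [-0.0, 0.96, 0.282], [-1.0, -0.0, -0.0]]
force: [0.3, -1.0, -1.1]
grip_width: 0.0437
```

Emit:
servo_tool:
  moves:
    - {"dx": 0.008, "dy": 0, "dz": 0, "wx": 0, "wy": 0, "wz": 0, "fingers": -0.1}
    - {"dx": 0.008, "dy": 0, "dz": 0, "wx": 0, "wy": 0, "wz": 0, "fingers": -0.1}

```text
clock: 22.58
ee_pos: [0.4836, 0.0248, 0.0656]
ee_rot: [[0.0, -0.282, 0.959], [0.0, 0.959, 0.282], [-1.0, -0.0, 0.0]]
force: [-1.6, -0.2, 3.5]
grip_width: 0.0436
```

Emit:
servo_tool:
  moves:
    - {"dx": 0.006, "dy": 0, "dz": 0, "wx": 0, "wy": 0, "wz": 0, "fingers": -0.1}
    - {"dx": 0.006, "dy": 0, "dz": 0, "wx": 0, "wy": 0, "wz": 0, "fingers": -0.1}

```text
clock: 22.82
ee_pos: [0.4838, 0.0248, 0.0655]
ee_rot: [[0.001, -0.282, 0.959], [0.0, 0.959, 0.282], [-1.0, -0.0, 0.001]]
force: [-2.8, 0.8, 10.2]
grip_width: 0.044
```

The case touched the floor at TCP z 0.0657, against 0.0658 predicted. I'll ease the pressure and then release.

Emit:
servo_tool:
  moves:
    - {"dx": -0.008, "dy": 0, "dz": 0, "wx": 0, "wy": 0, "wz": 0, "fingers": -0.1}
    - {"dx": -0.01, "dy": 0, "dz": 0, "wx": 0, "wy": 0, "wz": 0, "fingers": -0.1}

```text
clock: 23.08
ee_pos: [0.4835, 0.0248, 0.0656]
ee_rot: [[0.0, -0.282, 0.96], [0.0, 0.96, 0.282], [-1.0, 0.0, 0.0]]
force: [0.9, 0.1, -1.5]
grip_width: 0.0438
```

Emit:
servo_tool:
  moves:
    - {"dx": 0, "dy": 0, "dz": 0, "wx": 0, "wy": 0, "wz": 0, "fingers": 0.1}
    - {"dx": 0, "dy": 0, "dz": 0, "wx": 0, "wy": 0, "wz": 0, "fingers": 0.2}
    - {"dx": 0, "dy": 0, "dz": 0, "wx": 0, "wy": 0, "wz": 0, "fingers": 0.4}
    - {"dx": 0, "dy": 0, "dz": 0, "wx": 0, "wy": 0, "wz": 0, "fingers": 0.5}
    - {"dx": 0, "dy": 0, "dz": 0, "wx": 0, "wy": 0, "wz": 0, "fingers": 0.5}

```text
clock: 23.7
ee_pos: [0.4835, 0.0248, 0.0657]
ee_rot: [[0.0, -0.282, 0.959], [0.0, 0.959, 0.282], [-1.0, 0.0, 0.0]]
force: [0.1, 0.0, -0.2]
grip_width: 0.0638
```

```bash
python3 st.py
python3 - <<'E'
from h import *
for c,r in(("scene",(365,165)),):
    im=save(c,c+"10"); a=cv2.resize(im[r[1]:r[1]+120,r[0]:r[0]+120],(600,600),interpolation=cv2.INTER_CUBIC);save(c,c+"10z",a)
E
```

```text
t 23.7 p [0.4835 0.0248 0.0657] F [ 0.1088  0.0446 -0.2063] M [ 0.0087 -0.0115 -0.0284] w 0.0638 yaw 0.285584175072127 tilt [ 0.0001  0.     -1.    ]
```

View pics/scene10z.png

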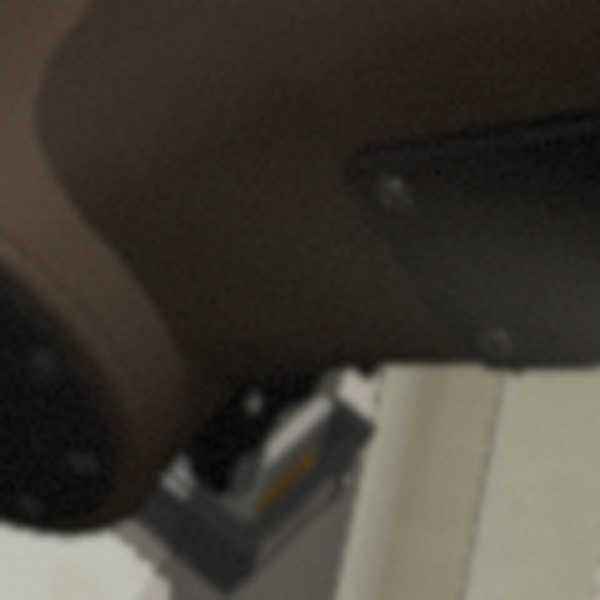

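The case is standing in the slot, its brass front at about (423,260), and the fingers are open and free. I'll retract straight up.

Emit:
servo_tool:
  moves:
    - {"dx": -0.1, "dy": 0, "dz": 0, "wx": 0, "wy": 0, "wz": 0, "fingers": 0.5}
    - {"dx": -0.25, "dy": 0, "dz": 0, "wx": 0, "wy": 0, "wz": 0, "fingers": 0.5}
    - {"dx": -0.45, "dy": 0, "dz": 0, "wx": 0, "wy": 0, "wz": 0, "fingers": 0.5}
    - {"dx": -0.75, "dy": 0, "dz": 0, "wx": 0, "wy": 0, "wz": 0, "fingers": 0.5}
    - {"dx": -1.0, "dy": 0, "dz": 0, "wx": 0, "wy": 0, "wz": 0, "fingers": 0.5}

```text
clock: 24.38
ee_pos: [0.4837, 0.0247, 0.1676]
ee_rot: [[0.001, -0.282, 0.959], [0.0, 0.959, 0.282], [-1.0, -0.0, 0.001]]
force: [0.5, -0.1, -1.7]
grip_width: 0.064
```

Emit:
servo_tool:
  moves:
    - {"dx": -0.4, "dy": -0.3, "dz": 0, "wx": 0, "wy": 0, "wz": 0, "fingers": 0.5}
    - {"dx": -0.5, "dy": -0.8, "dz": 0, "wx": 0, "wy": 0, "wz": 0, "fingers": 0.5}
    - {"dx": -0.5, "dy": -1.0, "dz": 0, "wx": 0, "wy": 0, "wz": 0, "fingers": 0.5}

```text
clock: 24.75
ee_pos: [0.5126, -0.0729, 0.2178]
ee_rot: [[0.003, -0.281, 0.96], [0.0, 0.96, 0.281], [-1.0, -0.001, 0.003]]
force: [-0.2, -0.7, 0.2]
grip_width: 0.0642
```

Emit:
servo_tool:
  moves:
    - {"dx": 0, "dy": -0.5, "dz": -0.1, "wx": 0, "wy": 0, "wz": 0, "fingers": 0.5}
    - {"dx": 0, "dy": -1.0, "dz": -0.2, "wx": 0, "wy": 0, "wz": 0, "fingers": 0.5}

```text
clock: 25.0
ee_pos: [0.5208, -0.174, 0.2167]
ee_rot: [[0.001, -0.283, 0.959], [-0.0, 0.959, 0.283], [-1.0, -0.0, 0.001]]
force: [0.4, 0.2, -0.7]
grip_width: 0.0639
```

Emit:
servo_tool:
  moves:
    - {"dx": 0, "dy": -0.5, "dz": -0.1, "wx": 0, "wy": 0, "wz": 0, "fingers": 0.5}
    - {"dx": 0, "dy": -1.0, "dz": -0.2, "wx": 0, "wy": 0, "wz": 0, "fingers": 0.5}
    - {"dx": 0, "dy": -1.0, "dz": -0.2, "wx": 0, "wy": 0, "wz": 0, "fingers": 0.5}

```text
clock: 25.38
ee_pos: [0.5292, -0.2774, 0.2157]
ee_rot: [[-0.001, -0.278, 0.961], [-0.0, 0.961, 0.278], [-1.0, -0.0, -0.001]]
force: [-0.2, 0.8, -1.3]
grip_width: 0.064
```

```bash
python3 st.py
python3 - <<'E'
from h import *
ims=[]
for c,r in(("scene",(365,195)),("top",(355,215))):
    im=save(c,c+"11"); a=cv2.resize(im[r[1]:r[1]+100,r[0]:r[0]+100],(400,400),interpolation=cv2.INTER_CUBIC);ims.append(a)
save("", "fin",np.hstack(ims))
print([(n,c,nets.tip_of(c,n)[:1]) for n in("probe_pack","cell_pack") for c in("scene","top")])
E
```

```text
t 25.38 p [ 0.5292 -0.2774  0.2157] F [-0.224   0.7633 -1.3416] M [ 0.0711  0.011  -0.0451] w 0.064 yaw 0.2817415301917229 tilt [-0.0006 -0.0003 -1.    ]
[('probe_pack', 'scene', [{'location': [413.3, 265.9], 'p': 0.6}]), ('probe_pack', 'top', [{'location': [408.4, 276.4], 'p': 0.86}]), ('cell_pack', 'scene', [{'location': [209.1, 288.0], 'p': 0.78}]), ('cell_pack', 'top', [{'location': [196.6, 222.4], 'p': 0.94}])]
```

View pics/fin.png

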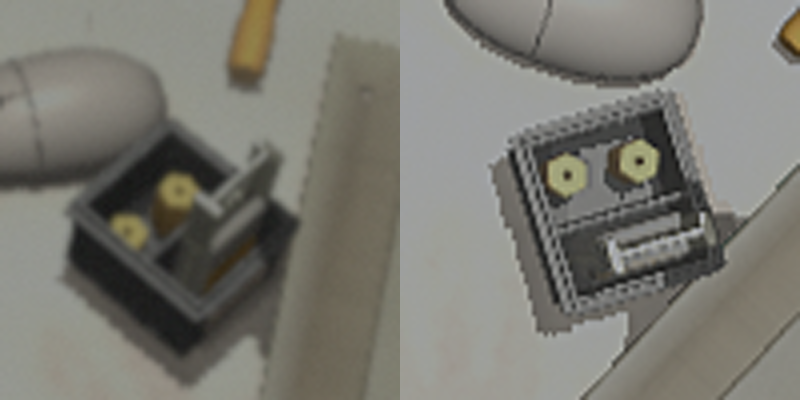

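View pics/scene11.png

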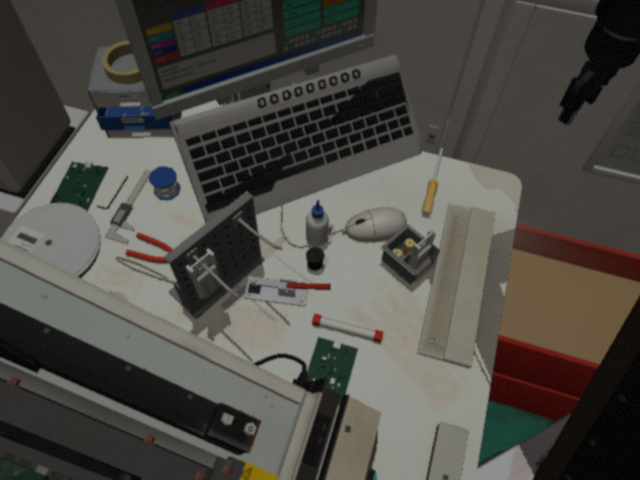

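View pics/top11.png

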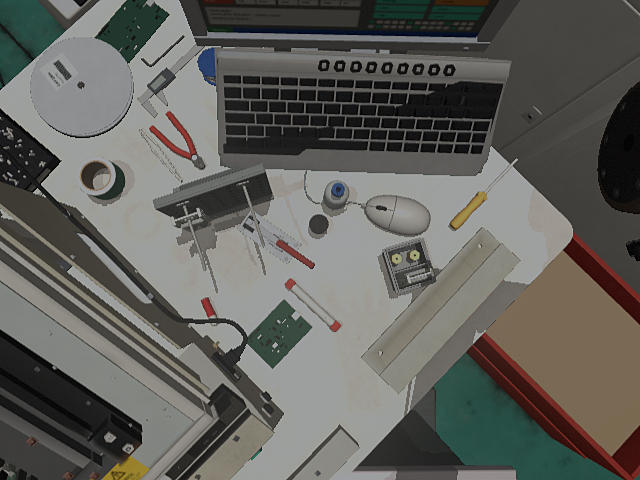

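Run:
```python
from h import *; from fit import T
v=np.load("v.npy")
P=T(.4835,.0248,.2856,[(0,.022,.103),(0,-.022,.103)])
print("top crop",(proj("top",P)+v[9:11]-[355,215]+.5)*4+[400,0]);print("scene crop",(proj("scene",P)+v[11:13]-[365,195]+.5)*4)
```

```text
top crop [[609.0168 260.078 ]
 [713.919  228.7369]]
scene crop [[206.6275 210.7816]
 [275.2048 149.7045]]
```

The predicted upright rail tops in the top crop are (609,260) and (714,229), and the observed ones are about (613,255) and (709,228). In the scene crop they are about (207,205) and (265,152), also as predicted. So the case stands upright on the floor with both spacers beside it, and the cell case is still on its peg. I'll hand the job in.

```bash
python3 -c "
from h import *
print(order.finish_job(), read_state()['clock'])"
```

```text
the job is handed in; nothing more can be done
the job is handed in; nothing more can be done
```

The probe case is off its peg and standing upright in the tray's empty compartment. I handed the job in at about 25.6 s of the 72 s allowed.

- **Taking the case:** I gripped it by the rails and slid it along the right (-y) peg, probing the wire height three times on the way. Readings in the probes and between moves were within about 1.5 N. Closing the gripper briefly pressed the case on the wire with about 3 N. The probes put the bend at roughly 0.2 rad upward, close to the 0.16 rad fitted from the images. I followed the upturned tip out and saw no contact force past its end.
- **Placing it:** I lowered the case until it touched the floor at TCP z 0.0657 m, against 0.0658 m predicted. The last creep step pressed with about 10 N before I eased off. I then opened the fingers, retracted straight up and moved clear.
- **Last checks:**
  - In both cameras the case's rail tops are within 1 to 3 pixels of where an upright case on the floor should show.
  - Both spacers are in their compartment, the cell case still hangs on the left peg, and the right peg is empty.
  - No check failed. The one limit is that the arm blocked both cameras during the last part of the peg, so I followed the upturned tip by touch alone.

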